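# Hook the filter slide out of its housing and lay it on the cleaning rest

## Task

Take the pull hook by its handle, reach its upturned end under the hood of the grey filter housing, catch the hidden loop of the filter slide and draw the slide part of the way out, until enough of its flat body is clear of the hood to be gripped; then lay the hook flat on the bench, clear of the housing mouth. Now grip the slide, draw it level and straight all the way out of its tight channel without jamming it, and lower it gently, mesh side up, onto the two bars of the cleaning rest, about centred between the ears, either way round. Leave everything else on the bench where it is.

Things in the scene. Friction and masses are not known exactly. Their poses are not given: they have to be found in the camera images.
- housing: Fixed grey filter housing, 150 mm long, 77 mm wide (107 over its 6 mm high foot flanges), top 72 mm above the bench; a round port near its back stands up to 97 mm. Origin: on the bench straight below the middle of its mouth. Its +x points from the mouth into the housing, z up; the mouth looks along its -x.
- mouth (a point): Middle of the mouth of the housing's channel, in the front face (housing x=0), 50 mm above the bench. The channel is level, 49 mm wide, floor 44 mm and roof 57.5 mm above the bench, closed at the back 143 mm deep. Nothing stands in front of the face but the hood overhead.
- hood_edge (a point): Middle of the free edge of the housing's hood: housing x=-36 mm, 69 mm above the bench. The hood is a flat steel plate, 77 mm wide, that overhangs the mouth from x=0 to x=-36 mm, underside 66 mm and upper side 72 mm above the bench.
- slide: Loose filter slide, 0.1 to 0.16 kg: aluminium frame 140 mm long (x), 46 wide (y), 12 thick; its dark mesh window is solid in effect. Origin: centre of the underside; z up. Pull loop on its -x end. At the start it lies in the channel, axes along the housing's, -x end 0 to 6 mm outside the mouth face, the loop hidden under the hood; play 1.5 mm each side, 1.5 mm in height, plain light sliding friction.
- eye (a point): Centre of the opening of the slide's flat, level pull loop (opening 21 mm along x, 27 mm along y), at x=-81 mm, z=6 mm in the slide's frame. The loop is 5 mm steel bar, z = 3.5 to 8.5 mm: outer bar's centre 24 mm beyond the slide's end, side bars at y = +-16 mm.
- pull_hook: Loose pull hook, 0.14 kg: black handle block 90 mm long (x), 22 wide (y), 30 high, with a 6 mm steel rod out of its +x end, the rod's axis 12 mm above the handle's underside, straight to x=130 mm, where the end turns straight up. Origin: centre of the handle's underside. It lies with the handle flat on the bench, the end upward.
- hook_tip (a point): Top of the hook's upturned end: x=130 mm, z=32 mm in the hook's frame (the end is a 6 mm round pin, its axis at x=130 mm).
- rest: Fixed aluminium cleaning rest: foot plate 64 x 84 x 6 mm with two parallel cross bars (10 mm thick, at x = +-22 mm, running along y), tops 34 mm above the bench. Each bar has an ear at either end, 10 mm higher, 58 mm between the ears. The slide lies along the rest's x axis across both bars, between the ears, either way round. Origin: on the bench under its centre.
- rest_seat (a point): Centre of the rest, level with the tops of its bars, 34 mm above the bench.
- cup_31: Bystander, leave it alone: plain deep-drawn steel cup, 64 mm across, 47 mm high, standing behind the hook and beyond the rest.
- v_block: Bystander, leave it alone: ground steel V block, 62x57x35 mm, near the front edge.

How it is judged:
On the way, in this order (a step that is already met when the one before it is completed fails the run):
1. the hook's upturned end stands up through the slide's loop (horizontal distance between hook_tip and eye below 0.016 m and z of hook_tip in the frame of slide above 0.006 m), for 0.1 s.
2. the hook, still in the loop, has drawn the slide out so that its end is 60 mm or more outside the mouth (horizontal distance between hook_tip and eye below 0.018 m and z of hook_tip in the frame of slide above 0.004 m and x of slide in the frame of housing below 0.01 m), for 0.1 s.
3. the hook lies flat on the bench, let go, its tip more than 60 mm from the mouth, with the slide still in the channel (height (world z) of pull_hook between -0.006 and 0.006 m and angle between pull_hook's own z axis and vertical below 0.12 rad and horizontal distance between hook_tip and mouth above 0.06 m and contact force between the fingers and pull_hook below 0.1 N and linear speed of pull_hook below 0.03 m/s and x of slide in the frame of housing above -0.065 m and z of slide in the frame of housing above 0.035 m), for 0.2 s.
4. the slide, held in the fingers and level within 8 degrees, is wholly out of the channel (contact force between the fingers and slide above 0.5 N and x of slide in the frame of housing below -0.07 m and angle between slide's own z axis and vertical below 0.14 rad), for 0.1 s.
At the end, for the whole second after the job is handed in: The slide lies mesh side up and flat (5 degrees) on both bars of the rest, between the ears, its centre within 20 mm of the rest's centre lengthwise and 10 mm sideways, along the rest, at rest and let go; the hook lies flat on the bench, let go, its tip more than 60 mm from the housing's mouth (x of slide in the frame of rest between -0.02 and 0.02 m and y of slide in the frame of rest between -0.01 and 0.01 m and z of slide in the frame of rest between 0.031 and 0.037 m and angle between slide's own z axis and vertical below 0.08 rad and angle between the x axis of slide and the x axis of rest, either way round below 0.26 rad and linear speed of each of slide, pull_hook below 0.02 m/s and height (world z) of pull_hook between -0.006 and 0.006 m and angle between pull_hook's own z axis and vertical below 0.12 rad and horizontal distance between hook_tip and mouth above 0.06 m); the robot touches nothing.
It fails at once if the slide is tipped more than 20 degrees (angle between slide's own z axis and vertical above 0.35 rad).
It fails at once if the slide is jammed: more than 100 N between slide and housing (contact force between slide and housing above 100 N).
It fails at once if the slide is dropped: let go and falling faster than 0.45 m/s (about 10 mm of fall) (contact force between the fingers and slide below 0.1 N and linear speed of slide above 0.45 m/s).
It fails at once if a bystander is moved more than 30 mm (distance of any of cup_31, v_block from where it was at the start of the episode above 0.03 m).
It also fails if it takes over 58 s, if anything falls off the work surface, if the arm or the gripper's body presses on something with over 40 N, if the wrist force passes 120 N, or if a joint passes its speed limit or range.

## Robot

A 7-joint arm with a two-finger parallel gripper is mounted at the origin on a cart in front of the work surface, level with it; the furniture and walls round the work are solid. World frame = base frame: x ahead of the robot, y to its left, z up, the work surface at z = 0. Lengths are in m, angles in rad, forces in N, time in s.
With the tool pointing down it reaches from about 0.425 to 0.925 m from the base axis. Payload 6.8 kg.
Tool frame: the origin (TCP) lies at the very end of the fingers, on their centre line; the grasp point (between the pads) lies 19 mm behind it (r.grip_depth is the distance from the TCP to the grasp point, in m); z points along the fingers, y is the direction in which the jaws open and shut (so a half turn about z gives the same grasp; the last joint's range is limited). The gripper opens to 85 mm and grips with 20 to 120 N. Pads are 22 mm wide; open, the fingers measure 114 mm over their backs; the gripper's body (76 mm by 85 mm) begins 54 mm behind the grasp point. The pads swing forward as they close: fully open they stand 13 mm farther back than shut.
Start: joints at [-1.421, 0.477, 0.022, 1.555, -0.011, 1.109, -0.083], TCP at [0.172, 0.653, 0.231] pointing down, gripper open.
Joint ranges: [-2.96, 2.96], [-0.34, 2.1], [-1.41, 1.46], [0.24, 2.44], [-1.37, 4.51], [0.17, 1.92], [-2.96, 2.96]. Speed limits (rad/s): [2.39, 2.39, 3.14, 3.14, 3.14, 3.14, 3.14].

## Interface

Orientations are given as a rotation vector (axis times angle).
In Python, from bench import r, grab_frame gives the robot as it stands. The module is installed in compiled form; this text tells all that it offers.
- The arm moves only by the tool play_rows, never from a script. Its argument "increments" is a list of rows, each a list of 7 numbers: the shift along the tool's x, y, z in mm, then the turn, a rotation vector about the tool's x, y, z in rad, then the closure in counts, from 0 (fully open) to 255 (shut). In form: [[tx, ty, tz, rx, ry, rz, claw], ...]. A call has 1 to 5 rows; each row shifts and turns the pose as measured when the row begins, along the tool's axes as they then stand; what a row does not reach is not made up. A row lasts 1/10 s, in which the tool goes at most 50 mm and 8.59 degrees, less where a joint would pass 70% of its speed; a pose out of reach is approached as far as the arm can. A call is refused whole if a number of a shift passes 50 or a number of a turn 0.15, either way. A call with a gripper value outside its range is refused whole. The fingers move at their own pace and stop on an object; "force" is the grip in N (left out, the last holds). Time passes only in rows, so rows that do not move let the fingers close. It gives the time, the measured TCP pose, the force and the opening at its end, in the units of the state.
- r.get_obs(): the state, without advancing time (a new reading comes with each control period).
- grab_frame(name): name is "scene" or "top"; returns a dict with "color" (480x640x3 uint8, blue, green, red), "depth" (480x640 float32, m along the optical axis (not along the pixel's ray), 0 where there is no reading), "K" (3x3 intrinsics, pixels), "T" (4x4, takes a point from camera to world coordinates). Camera axes: x right, y up, looking along -z (the intrinsics and any distortion apply to the point x, -y, -z); pixel columns grow to the right and rows downward; lengths in m; the calibration is good to about 2 mm. A picture is of the moment at which its call begins.
- r.hand_in(): hands the job in, once; it reports no verdict.
The state is a dict: "clock": time; "joints": joint angles; "qvel": joint speeds; "tau": joint torques, N m; "tcp_pos": TCP position; "orientation": TCP orientation; "contact_force": force on the tool from outside, world axes, zero at the start; "moment": the same for the moment, N m; "grip_width": finger opening in m.
Only numpy, scipy, OpenCV 4.12 (cv2) and the standard library are available. Lean on these libraries where they do the work, as an engineer would, in place of code of your own. Each camera call takes 0.05 s, during which the arm holds its last target.

## Working session

There is one attempt and no reset: what is moved stays moved. The work goes in short steps, Python scripts to look and compute and a tool call to move; the robot and the scene stay as the last step left them, time stands still between calls to the robot, and variables do not carry over. Pictures are saved under pics/ and viewed, and the job is handed in when it is done.

Besides the shell and the picture viewer there is one more tool, called after "Call:" as name(argument=value, ...) on one line, values as JSON. play_rows: Moves the arm, as the interface text tells. Its arguments: {"type":"object","properties":{"increments":{"type":"array","items":{"type":"array","items":{"type":"number"}}},"force":{"type":"number"}},"required":["increments"]}

```bash
mkdir -p pics; python3 - <<'E'
from bench import r, grab_frame
import cv2,numpy as np
print(r.get_obs(), r.grip_depth)
for n in("scene","top"):
    f=grab_frame(n); cv2.imwrite(f"pics/{n}0.png",f["color"]); np.savez(f"{n}0.npz",**f)
    print(n,f["K"],f["T"],f["depth"].min(),f["depth"].max(),[k for k in f])
E
```

```text
{'clock': 0.0, 'joints': array([-1.42109871,  0.47779943,  0.02232479,  1.55646355, -0.01150944,
        1.10930144, -0.08310647]), 'qvel': array([ 1.00762963e-04, -3.31219720e-05,  2.90895699e-06,  1.36088911e-03,
        4.29010861e-04, -2.34084375e-04, -1.54398191e-03]), 'tau': array([-2.19275580e-05, -5.96458304e+01,  1.60813920e+00, -2.81202650e+01,
        1.24056620e-02,  9.42119979e-03,  3.47666258e-06]), 'tcp_pos': array([0.17194271, 0.65211222, 0.23032077]), 'orientation': array([-4.03774616e-01, -3.11541925e+00,  2.89068201e-03]), 'contact_force': array([-0.20170463,  0.80252096, -0.24647761]), 'moment': array([ 0.04824367,  0.01894085, -0.00026965]), 'grip_width': 0.0852558104211377} 0.0187
scene [[572.303884     0.         317.73345508]
 [  0.         572.303884   250.12106435]
 [  0.           0.           1.        ]] [[ 0.72320269  0.51460589 -0.46060684  0.10127423]
 [-0.69062757  0.53560087 -0.48596838 -0.18540743]
 [-0.00338077  0.66956142  0.742749    0.77441161]
 [ 0.          0.          0.          1.        ]] 0.0 3.5596058 ['color', 'depth', 'K', 'T']
top [[518.78480341   0.         312.73078252]
 [  0.         518.78480341 249.60143152]
 [  0.           0.           1.        ]] [[-0.01160506  0.9927987  -0.11923113  0.4149622 ]
 [-0.9994692  -0.01514688 -0.02884234  0.24969882]
 [-0.03044061  0.11883312  0.99244751  1.01018771]
 [ 0.          0.          0.          1.        ]] 0.0 1.9515116 ['color', 'depth', 'K', 'T']
```

View pics/scene0.png

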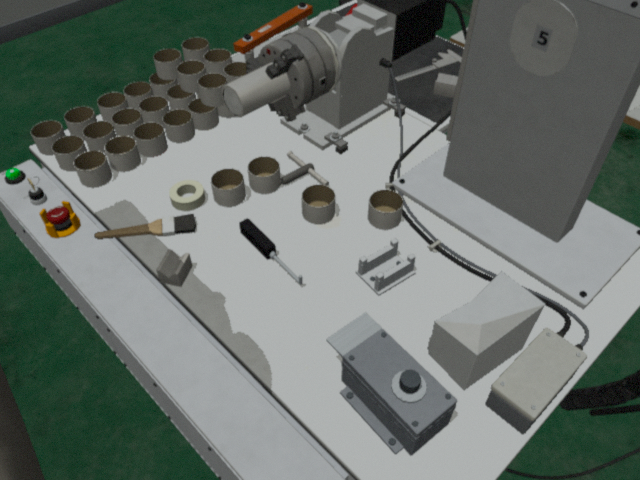

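View pics/top0.png

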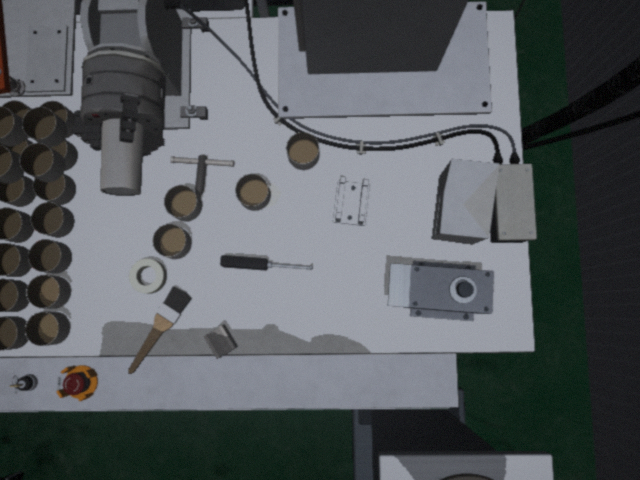

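```bash
cat > h.py <<'E'
import numpy as np,cv2
def load(n):
    return dict(np.load(n))
def ray(f,u,v):
    K,T=f["K"],f["T"]; d=np.array([(u-K[0,2])/K[0,0],-(v-K[1,2])/K[1,1],-1.]); return T[:3,3],T[:3,:3]@d
def onplane(f,u,v,z):
    o,d=ray(f,u,v); return o+d*(z-o[2])/d[2]
def cloud(f):
    K,T=f["K"],f["T"]; v,u=np.mgrid[:480,:640]; D=f["depth"]
    P=np.stack([(u-K[0,2])/K[0,0]*D,-(v-K[1,2])/K[1,1]*D,-D],-1)
    return P@T[:3,:3].T+T[:3,3]
def proj(f,p):
    T=f["T"]; c=T[:3,:3].T@(np.asarray(p)-T[:3,3]); c=c/-c[2]; K=f["K"]
    return K[0,0]*c[0]+K[0,2], -K[1,1]*c[1]+K[1,2]
E
python3 - <<'E'
from h import *
for n in("top0.npz","scene0.npz"):
    f=load(n);P=cloud(f); print(n,"base",proj(f,[0,0,0]),"tcp",proj(f,[.172,.652,.23]))
    for z0,z1,nm in((.066,.078,'housingtop'),(.025,.038,'rest/handle'),(.040,.052,'cup')):
        m=((P[...,2]>z0)&(P[...,2]<z1)&(f["depth"]>0)&(P[...,0]>.2)&(P[...,0]<.62)&(P[...,1]<.5)&(P[...,1]>-.2)).astype(np.uint8)
        k,l,s,c=cv2.connectedComponentsWithStats(m)
        for i in range(1,k):
            if s[i,4]>25: 
                q=P[l==i]; print(nm,s[i],np.round(q.min(0),3),np.round(q.max(0),3))
f=load("top0.npz"); c=cv2.resize(f["color"][130:350,200:520],None,fx=2.5,fy=2.5,interpolation=cv2.INTER_CUBIC); cv2.imwrite("pics/topcrop.png",c)
f=load("scene0.npz"); c=cv2.resize(f["color"][200:460,230:480],None,fx=2.3,fy=2.3,interpolation=cv2.INTER_CUBIC); cv2.imwrite("pics/scenecrop.png",c)
E
```

```text
top0.npz base (np.float64(469.11690273711883), np.float64(539.3216671075083)) tcp (np.float64(55.357746665090474), np.float64(482.6432320105821))
housingtop [442 197  26  21 290] [ 0.583 -0.005  0.069] [0.62  0.04  0.078]
housingtop [438 201   7  27  36] [0.565 0.037 0.066] [0.615 0.048 0.078]
housingtop [437 229  28  10  36] [0.545 0.002 0.066] [0.562 0.05  0.077]
housingtop [ 388  263  106   51 4176] [ 0.409 -0.047  0.066] [0.501 0.143 0.078]
rest/handle [433 203   6  35  45] [0.553 0.04  0.026] [0.619 0.05  0.037]
rest/handle [336 204   6   9  45] [0.604 0.223 0.03 ] [0.62  0.233 0.037]
rest/handle [359 204   7  11  60] [0.599 0.177 0.029] [0.619 0.189 0.038]
rest/handle [492 206   6  36  75] [ 0.544 -0.07   0.025] [ 0.609 -0.063  0.038]
rest/handle [220 255  47  15 521] [0.497 0.368 0.025] [0.525 0.457 0.036]
rest/handle [215 325  21  26 220] [0.346 0.427 0.025] [0.393 0.465 0.038]
rest/handle [203 332  22  27 239] [0.332 0.447 0.025] [0.38  0.485 0.038]
cup [434 201   7  37  67] [0.552 0.039 0.04 ] [0.62  0.05  0.052]
cup [494 203   3  22  28] [ 0.574 -0.065  0.04 ] [ 0.615 -0.0
[... 910 characters left out ...]
8  13  95] [0.589 0.218 0.025] [0.62  0.232 0.038]
rest/handle [375 270  21  15 130] [0.584 0.172 0.025] [0.62  0.188 0.038]
rest/handle [428 340  78  43 340] [ 0.541 -0.046  0.025] [0.62  0.047 0.038]
rest/handle [342 369 110  80 471] [ 0.408 -0.05   0.025] [0.483 0.104 0.038]
rest/handle [488 393  46  35 247] [ 0.543 -0.133  0.025] [ 0.556 -0.067  0.038]
cup [359 256   8   7  34] [0.59  0.221 0.04 ] [0.603 0.231 0.046]
cup [376 272   8   8  36] [0.585 0.177 0.04 ] [0.596 0.189 0.045]
cup [429 335  80  43 328] [ 0.541 -0.046  0.04 ] [0.62  0.048 0.052]
cup [341 363 115  81 461] [ 0.409 -0.05   0.04 ] [0.487 0.106 0.052]
cup [490 388  46  35 187] [ 0.543 -0.135  0.04 ] [ 0.55  -0.066  0.052]
```

View pics/topcrop.png

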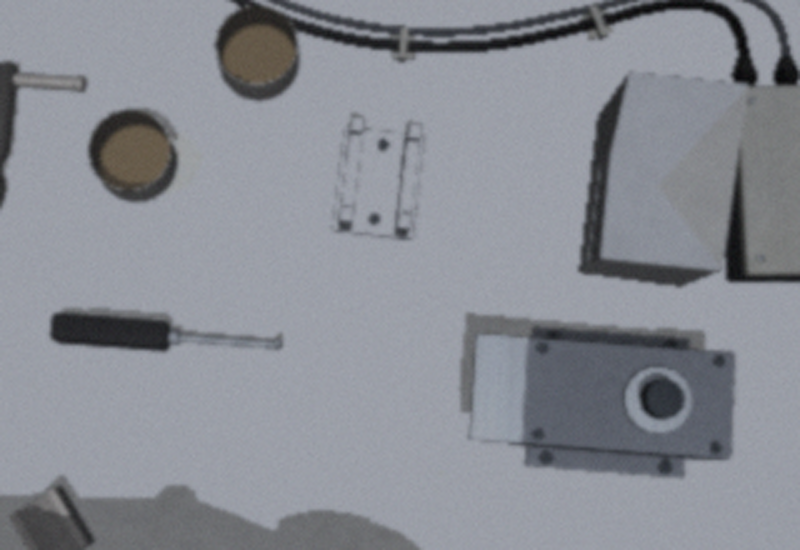

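View pics/scenecrop.png

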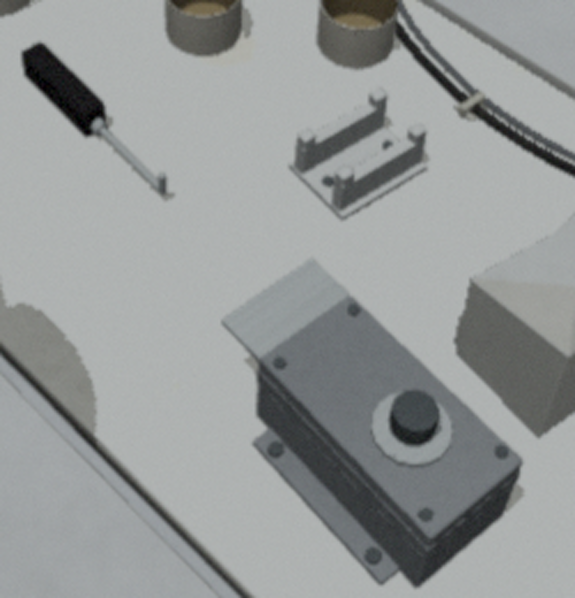

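```bash
cat > meas.py <<'E'
from h import *
def rect(f,box,z0,z1,zt):
    P=cloud(f); m=((f["depth"]>0)&(P[...,2]>z0)&(P[...,2]<z1)&(P[...,0]>box[0])&(P[...,0]<box[1])&(P[...,1]>box[2])&(P[...,1]<box[3])).astype(np.uint8)
    k,l,s,c=cv2.connectedComponentsWithStats(m); i=1+np.argmax(s[1:,4]); m=(l==i).astype(np.uint8)
    cs,_=cv2.findContours(m,cv2.RETR_EXTERNAL,cv2.CHAIN_APPROX_NONE); c=max(cs,key=cv2.contourArea)[:,0]
    q=np.array([onplane(f,u,v,zt)[:2] for u,v in c]).astype(np.float32)
    R=cv2.minAreaRect(q*1000); b=cv2.boxPoints(R); return R,b
E
python3 - <<'E'
from meas import *
for n in("top0.npz","scene0.npz"):
    f=load(n)
    print(n,"housing",rect(f,(.38,.53,-.1,.16),.067,.078,.072))
    print("handle",rect(f,(.45,.56,.3,.5),.024,.036,.030))
    P=cloud(f)
    m=(f["depth"]>0)&(P[...,2]>.026)&(P[...,2]<.05)&(P[...,0]>.56)&(P[...,0]<.69)&(P[...,1]>.15)&(P[...,1]<.25)
    print("rest pts",m.sum(),np.round(np.percentile(P[m],[1,50,99],axis=0),3))
    print(cv2.minAreaRect((P[m][:,:2]*1000).astype(np.float32)))
    for lo,hi in((.15,.204),(.204,.25)):
        q=P[m&(P[...,1]>lo)&(P[...,1]<hi)][:,:2]*1000; print(lo,cv2.minAreaRect(q.astype(np.float32)))
    m=(f["depth"]>0)&(P[...,2]>.039)&(P[...,2]<.053)&(P[...,0]>.6)&(P[...,0]<.8)&(P[...,1]>.24)&(P[...,1]<.34)
    print("cup",cv2.minEnclosingCircle((P[m][:,:2]*1000).astype(np.float32)))
E
```

```text
top0.npz housing (((455.08538818359375, 49.01876449584961), (185.6744842529297, 76.84037017822266), 84.81426239013672), array([[408.4314  , -39.965893],
       [484.95728 , -46.911083],
       [501.73938 , 138.00342 ],
       [425.2135  , 144.94861 ]], dtype=float32))
handle (((511.3049011230469, 411.5096740722656), (89.593994140625, 21.9432315826416), 85.0638198852539), array([[496.51935, 367.82288],
       [518.3812 , 365.93475],
       [526.09045, 455.19647],
       [504.22858, 457.0846 ]], dtype=float32))
rest pts 462 [[0.585 0.173 0.029]
 [0.628 0.19  0.034]
 [0.669 0.233 0.046]]
((627.542724609375, 202.8365936279297), (53.840675354003906, 81.98140716552734), 82.14141845703125)
0.15 ((624.6668701171875, 181.20999145507812), (9.960227012634277, 81.78263092041016), 81.95362091064453)
0.204 ((629.8540649414062, 224.69947814941406), (9.893527030944824, 80.58211517333984), 82.14141845703125)
cup ((728.4528198242188, 295.8658752441406), 32.217132568359375)
scene0.npz housing (((453.8123474121094, 44.91059875488281), (186.45094299316406, 78.63700103759766), 84.77307891845703), array([[406.16446 , -44.345272],
       [484.47446 , -51.509144],
       [501.46024 , 134.16647 ],
       [423.15024 , 141.33034 ]], dtype=float32))
handle (((508.9025573730469, 406.1294860839844), (90.46186065673828, 21.469676971435547), 84.49738311767578), array([[493.87994, 362.13638],
       [515.25073, 360.0776 ],
       [523.9252 , 450.1226 ],
       [502.55438, 452.18137]], dtype=float32))
rest pts 687 [[0.585 0.168 0.027]
 [0.627 0.187 0.033]
 [0.669 0.23  0.044]]
((627.6903076171875, 199.62127685546875), (56.86538314819336, 82.56101989746094), 82.54959869384766)
0.15 ((624.7328491210938, 177.65994262695312), (12.239144325256348, 82.39996337890625), 82.24583435058594)
0.204 ((630.4764404296875, 221.1843719482422), (12.518296241760254, 82.5283203125), 83.2579574584961)
cup ((729.679931640625, 294.01922607421875), 33.87070846557617)
```

```bash
cat > plan.py <<'E'
import numpy as np,sys
from scipy.spatial.transform import Rotation as Ro
from bench import r
def Rt(yaw): 
    c,s=np.cos(np.radians(yaw)),np.sin(np.radians(yaw)); x=np.array([c,s,0]);z=np.array([0,0,-1.]);return Ro.from_matrix(np.stack([x,np.cross(z,x),z],1))
def plan(pos,yaw,maxt=45,maxr=.14,n=None):
    o=r.get_obs(); p=np.array(o["tcp_pos"]);R=Ro.from_rotvec(o["orientation"]);Rg=Rt(yaw)
    pos=np.array(pos,float); d=pos-p; dr=(R.inv()*Rg).as_rotvec()
    k=n or int(max(np.ceil(np.linalg.norm(d)*1000/maxt),np.ceil(np.linalg.norm(dr)/maxr),1))
    print("clock %.2f tcp"%o["clock"],np.round(p*1000,1),"x-yaw %.2f tilt %.2f"%(np.degrees(np.arctan2(*R.as_matrix()[:2,0][::-1])),np.degrees(np.arccos(-R.as_matrix()[2,2]))),"F",np.round(o["contact_force"],1),"w %.4f"%o["grip_width"])
    print("delta tool total mm",np.round(R.inv().apply(d)*1000,1),"rot",np.round(dr,3),"rows",k)
    for i in range(k):
        Ri=R*Ro.from_rotvec(dr*i/k)
        print(np.round(Ri.inv().apply(d/k)*1000,1).tolist(),np.round(dr/k,3).tolist())
if __name__=="__main__":
    a=[float(x) for x in sys.argv[1:]]; plan(np.array(a[:3])/1000,a[3],*( [45,.14,int(a[4])] if len(a)>4 else []))
E
python3 plan.py 511 410 150 85
```

```text
clock 0.10 tcp [172.  652.2 230.4] x-yaw 165.23 tilt 0.10 F [-0.3 -0.3 -0.5] w 0.0852
delta tool total mm [-389.6 -147.6   80.7] rot [-1.0e-03  1.0e-03  1.4e+00] rows 11
[-35.4, -13.4, 7.3] [-0.0, 0.0, 0.127]
[-36.8, -8.8, 7.3] [-0.0, 0.0, 0.127]
[-37.7, -4.1, 7.3] [-0.0, 0.0, 0.127]
[-37.9, 0.7, 7.3] [-0.0, 0.0, 0.127]
[-37.5, 5.5, 7.3] [-0.0, 0.0, 0.127]
[-36.5, 10.3, 7.3] [-0.0, 0.0, 0.127]
[-34.9, 14.8, 7.3] [-0.0, 0.0, 0.127]
[-32.7, 19.1, 7.3] [-0.0, 0.0, 0.127]
[-30.0, 23.1, 7.3] [-0.0, 0.0, 0.127]
[-26.8, 26.7, 7.3] [-0.0, 0.0, 0.127]
[-23.2, 29.9, 7.3] [-0.0, 0.0, 0.127]
```

Call:
play_rows(increments=[[-35, -13, 3, 0, 0, 0.127, 0], [-37, -9, 3, 0, 0, 0.127, 0], [-38, -4, 3, 0, 0, 0.127, 0], [-38, 1, 3, 0, 0, 0.127, 0], [-37, 5, 7, 0, 0, 0.127, 0]], force=40)

```text
clock: 0.6
tcp_pos: [0.3215, 0.5423, 0.2085]
orientation: [-1.367, -2.824, 0.006]
contact_force: [1.0, 0.6, 0.0]
grip_width: 0.0856
```

```bash
python3 plan.py 511 410 150 85
```

```text
clock 0.60 tcp [321.5 542.3 208.5] x-yaw 128.33 tilt 0.33 F [1.  0.6 0. ] w 0.0856
delta tool total mm [-221.5   66.9   57.6] rot [-0.006 -0.     0.756] rows 6
[-36.9, 11.1, 9.6] [-0.001, -0.0, 0.126]
[-35.2, 15.7, 9.6] [-0.001, -0.0, 0.126]
[-33.0, 20.0, 9.6] [-0.001, -0.0, 0.126]
[-30.2, 24.0, 9.7] [-0.001, -0.0, 0.126]
[-26.9, 27.6, 9.7] [-0.001, -0.0, 0.126]
[-23.3, 30.7, 9.7] [-0.001, -0.0, 0.126]
```

Call:
play_rows(increments=[[-37, 11, 10, 0, 0, 0.126, 0], [-35, 16, 10, 0, 0, 0.126, 0], [-33, 20, 10, 0, 0, 0.126, 0], [-30, 24, 10, 0, 0, 0.126, 0], [-27, 28, 10, 0, 0, 0.126, 0]])

```text
clock: 1.1
tcp_pos: [0.4833, 0.4253, 0.1552]
orientation: [-2.204, -2.234, 0.01]
contact_force: [0.1, 0.9, -0.9]
grip_width: 0.0854
```

```bash
python3 plan.py 511 410 110 85
```

```text
clock 1.10 tcp [483.3 425.3 155.2] x-yaw 90.78 tilt 0.40 F [ 0.1  0.9 -0.9] w 0.0854
delta tool total mm [-15.6  27.8  45. ] rot [-0.007  0.002  0.101] rows 2
[-7.8, 13.9, 22.5] [-0.003, 0.001, 0.05]
[-7.1, 14.2, 22.6] [-0.003, 0.001, 0.05]
```

Call:
play_rows(increments=[[-8, 14, 22, -0.003, 0, 0.05, 0], [-7, 14, 22, -0.003, 0, 0.05, 0], [0, 1, 4, 0, 0, 0.01, 0]])

```text
clock: 1.4
tcp_pos: [0.5185, 0.4013, 0.1045]
orientation: [2.34, 2.086, -0.005]
contact_force: [0.4, -0.6, -0.2]
grip_width: 0.0858
```

```bash
python3 plan.py 511 410 110 85; cat > snap.py <<'E'
import sys,cv2,numpy as np
from bench import grab_frame
t=sys.argv[1]
for n in ("scene","top"):
    f=grab_frame(n); np.savez(f"{n}{t}.npz",**f); cv2.imwrite(f"pics/{n}{t}.png",f["color"])
E
python3 snap.py 1
```

```text
clock 1.40 tcp [518.5 401.3 104.5] x-yaw 83.42 tilt 0.41 F [ 0.4 -0.6 -0.2] w 0.0858
delta tool total mm [ 7.8 -8.4 -5.6] rot [ 0.002  0.007 -0.027] rows 1
[7.8, -8.4, -5.6] [0.002, 0.007, -0.027]
```

View pics/scene1.png

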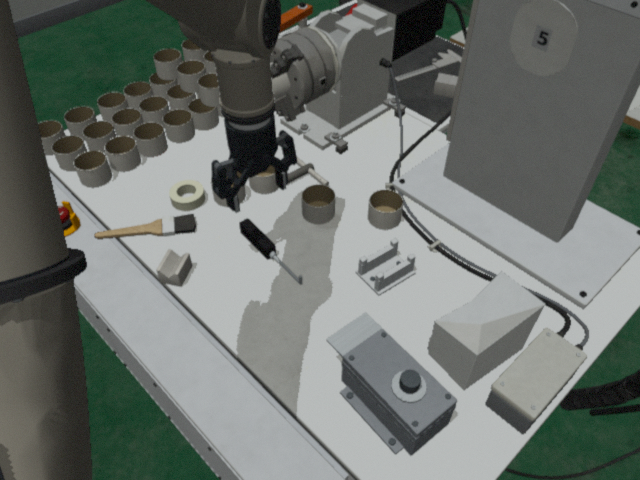

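View pics/top1.png

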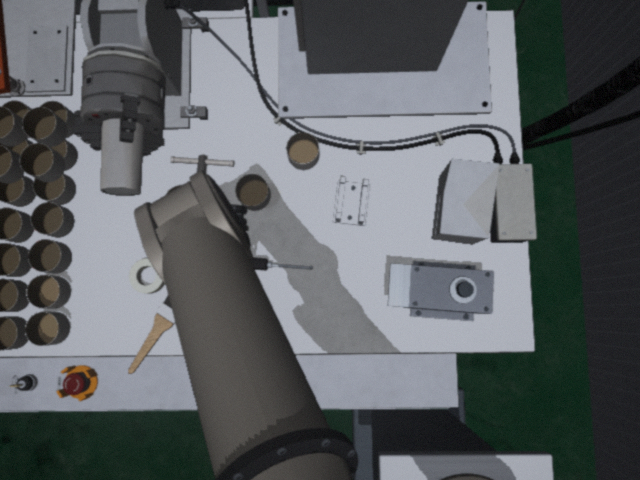

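```bash
python3 - <<'E'
from h import *
from plan import *
f=load("scene1.npz"); o=r.get_obs(); p=o["tcp_pos"]; R=Ro.from_rotvec(o["orientation"])
c=cv2.resize(f["color"][120:290,190:320],None,fx=4,fy=4,interpolation=cv2.INTER_CUBIC)[:600]
for k in((0,.0426,-.013),(0,-.0426,-.013),(0,.057,-.013),(0,-.057,-.013),(0,0,0)):
    u,v=proj(f,p+R.apply(k)); print(k,u,v); cv2.circle(c,(int((u-190)*4),int((v-120)*4)),3,(0,0,255),-1)
cv2.imwrite("pics/c1.png",c)
E
```

```text
(0, 0.0426, -0.013) 276.44152146162577 185.76270206950574
(0, -0.0426, -0.013) 234.07120804193664 206.80134648020683
(0, 0.057, -0.013) 283.3115294086877 182.3514538952178
(0, -0.057, -0.013) 226.6046444886921 210.50880962806295
(0, 0, 0) 256.30315686865003 201.75157337179496
```

View pics/c1.png

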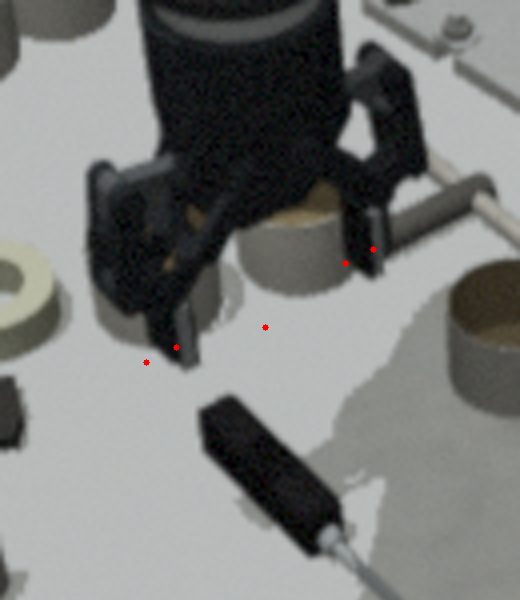

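Call:
play_rows(increments=[[6, -9, 0, 0.002, 0.007, -0.024, 0], [0, 0, 10, 0, 0, 0, 0]])

```text
clock: 1.7
tcp_pos: [0.5072, 0.4158, 0.0987]
orientation: [-2.303, -2.129, -0.011]
contact_force: [0.1, 0.5, 0.3]
grip_width: 0.0852
```

```bash
python3 plan.py 509.5 407 4 84.8
```

```text
clock 1.70 tcp [507.2 415.8  98.7] x-yaw 85.50 tilt 0.49 F [0.1 0.5 0.3] w 0.0852
delta tool total mm [-9.4  2.9 94.6] rot [ 0.001 -0.009  0.012] rows 3
[-3.1, 1.0, 31.5] [0.0, -0.003, 0.004]
[-3.0, 1.0, 31.5] [0.0, -0.003, 0.004]
[-2.9, 1.0, 31.5] [0.0, -0.003, 0.004]
```

Call:
play_rows(increments=[[-8, 2, 20, 0, -0.008, 0.01, 0], [0, 0, 20, 0, 0, 0, 0], [0, 0, 0, 0, 0, 0, 0]])

```text
clock: 2.0
tcp_pos: [0.5048, 0.4129, 0.0584]
orientation: [-2.305, -2.13, -0.006]
contact_force: [-0.7, -0.7, -0.8]
grip_width: 0.0854
```

```bash
python3 plan.py 509.5 407 4 84.8
```

```text
clock 2.00 tcp [504.8 412.9  58.4] x-yaw 85.47 tilt 0.29 F [-0.7 -0.7 -0.8] w 0.0854
delta tool total mm [-5.8  5.1 54.4] rot [ 0.    -0.005  0.012] rows 2
[-2.9, 2.6, 27.2] [0.0, -0.003, 0.006]
[-2.8, 2.6, 27.2] [0.0, -0.003, 0.006]
```

Call:
play_rows(increments=[[-6, 5, 14, 0, -0.005, 0.012, 0], [0, 0, 0, 0, 0, 0, 0], [0, 0, 0, 0, 0, 0, 0]])

```text
clock: 2.3
tcp_pos: [0.5093, 0.4085, 0.0453]
orientation: [-2.317, -2.12, -0.004]
contact_force: [0.3, 0.1, 0.8]
grip_width: 0.0855
```

```bash
python3 plan.py 509.5 407 4 84.8
```

```text
clock 2.30 tcp [509.3 408.5  45.3] x-yaw 84.91 tilt 0.17 F [0.3 0.1 0.8] w 0.0855
delta tool total mm [-1.6  0.2 41.3] rot [ 0.001 -0.002  0.002] rows 1
[-1.6, 0.2, 41.3] [0.001, -0.002, 0.002]
```

Good settling. Descend and close.

Call:
play_rows(increments=[[-1, 0, 20, 0, -0.002, 0.002, 0], [0, 0, 16, 0, 0, 0, 0], [0, 0, 4, 0, 0, 0, 0], [0, 0, 0, 0, 0, 0, 0]])

```text
clock: 2.7
tcp_pos: [0.5111, 0.409, 0.0063]
orientation: [2.32, 2.118, 0.009]
contact_force: [-0.3, 0.8, -0.1]
grip_width: 0.0857
```

```bash
python3 plan.py 509.5 407 4 84.8
```

```text
clock 2.70 tcp [511.1 409.    6.3] x-yaw 84.80 tilt 0.33 F [-0.3  0.8 -0.1] w 0.0857
delta tool total mm [-2.1 -1.4  2.3] rot [ 0.004 -0.004 -0.   ] rows 1
[-2.1, -1.4, 2.3] [0.004, -0.004, -0.0]
```

Call:
play_rows(increments=[[-1, -1, 1, 0.004, -0.004, 0, 150], [0, 0, 0, 0, 0, 0, 255], [0, 0, 0, 0, 0, 0, 255], [0, 0, 0, 0, 0, 0, 255], [0, 0, 0, 0, 0, 0, 255]], force=50)

```text
clock: 3.2
tcp_pos: [0.5115, 0.409, 0.0077]
orientation: [2.32, 2.118, 0.005]
contact_force: [0.6, 0.1, -1.2]
grip_width: 0.0213
```

```bash
python3 plan.py 509.5 407 30 84.8
```

```text
clock 3.20 tcp [511.5 409.    7.7] x-yaw 84.79 tilt 0.20 F [ 0.6  0.1 -1.2] w 0.0213
delta tool total mm [ -2.1  -1.8 -22.3] rot [ 0.003 -0.002 -0.   ] rows 1
[-2.1, -1.8, -22.3] [0.003, -0.002, -0.0]
```

Call:
play_rows(increments=[[0, 0, -5, 0, 0, 0, 255], [0, 0, -8, 0, 0, 0, 255], [0, 0, 0, 0, 0, 0, 255]])

```text
clock: 3.5
tcp_pos: [0.511, 0.4088, 0.0216]
orientation: [2.32, 2.118, 0.004]
contact_force: [-0.7, -0.3, -1.5]
grip_width: 0.0209
```

```bash
python3 plan.py 480 310 18 84.8
```

```text
clock 3.50 tcp [511.  408.8  21.6] x-yaw 84.79 tilt 0.15 F [-0.7 -0.3 -1.5] w 0.0209
delta tool total mm [-101.2  -22.     3.4] rot [ 0.002 -0.002 -0.   ] rows 3
[-33.7, -7.3, 1.1] [0.001, -0.001, -0.0]
[-33.7, -7.3, 1.2] [0.001, -0.001, -0.0]
[-33.7, -7.3, 1.2] [0.001, -0.001, -0.0]
```

Call:
play_rows(increments=[[-20, -5, 0, 0, 0, 0, 255], [-30, -6, 1, 0, 0, 0, 255], [-25, -6, 1, 0, 0, 0, 255], [-10, -3, 0, 0, 0, 0, 255], [0, 0, 0, 0, 0, 0, 255]])

```text
clock: 4.0
tcp_pos: [0.4825, 0.3254, 0.0201]
orientation: [-2.317, -2.12, -0.008]
contact_force: [0.2, 1.1, -0.9]
grip_width: 0.0208
```

```bash
python3 plan.py 474.5 247.3 18 84.8; python3 snap.py 2;python3 - <<'E'
from h import *
f=load("scene2.npz")
c=cv2.resize(f["color"][200:400,250:470],None,fx=3,fy=3,interpolation=cv2.INTER_CUBIC)[:600]
cv2.imwrite("pics/c2.png",c)
f=load("top2.npz")
c=cv2.resize(f["color"][180:380,250:500],None,fx=3,fy=3,interpolation=cv2.INTER_CUBIC)[:600]
cv2.imwrite("pics/c2t.png",c)
E
```

```text
clock 4.00 tcp [482.5 325.4  20.1] x-yaw 84.92 tilt 0.31 F [ 0.2  1.1 -0.9] w 0.0208
delta tool total mm [-78.5  -1.1   1.8] rot [ 0.003 -0.004  0.002] rows 2
[-39.3, -0.5, 0.9] [0.002, -0.002, 0.001]
[-39.3, -0.5, 1.0] [0.002, -0.002, 0.001]
```

View pics/c2.png

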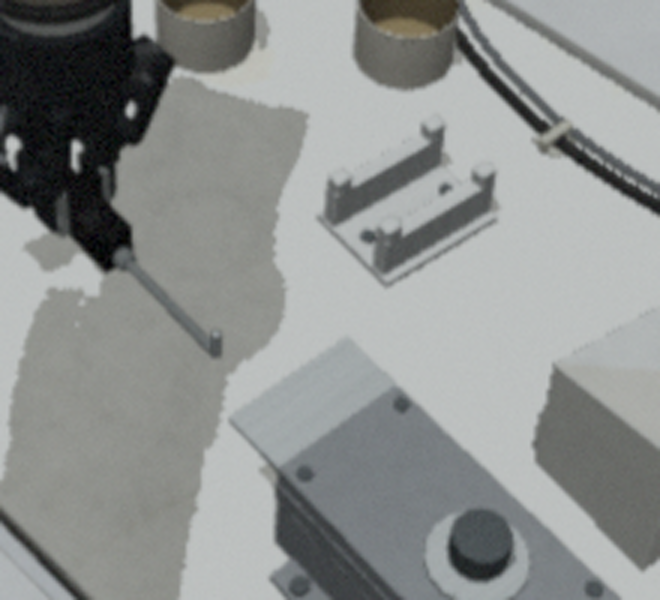

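View pics/c2t.png

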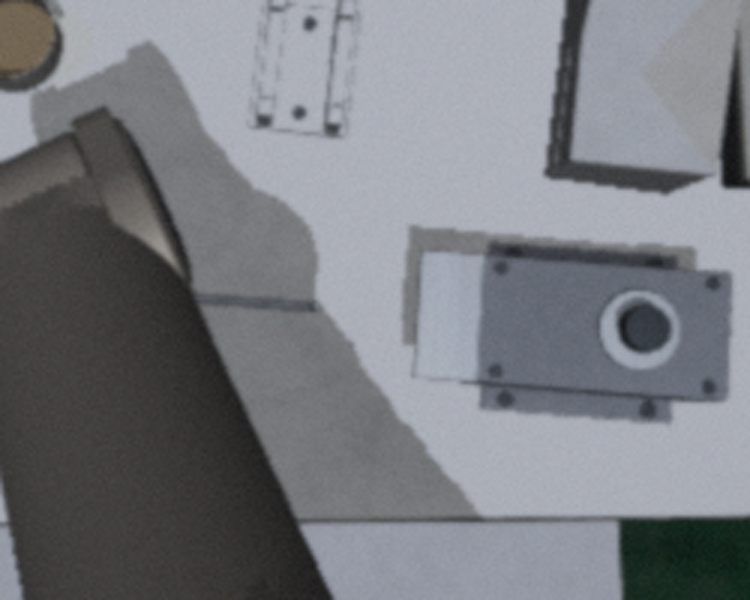

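```bash
python3 - <<'E'
from h import *
u_=np.array([np.cos(np.radians(84.8)),np.sin(np.radians(84.8))]); n_=np.array([u_[1],-u_[0]])
for nm,px,m in(("scene2.npz",(322,311.5),(459.5,101.7)),("top2.npz",(354.5,281.5),(460.2,105.8))):
    p=onplane(load(nm),*px,.0444)[:2]*1000; d=p-m; print(nm,p,"out of mouth",d@u_,"lateral",d@n_)
E
```

```text
scene2.npz [469.43054282 194.01356128] out of mouth 92.8336661732445 lateral 1.5230564143646514
top2.npz [470.13426125 200.84385357] out of mouth 95.55305868772979 lateral 1.2793061117415878
```

Call:
play_rows(increments=[[-20, -1, 3, 0.002, -0.002, 0, 255], [-25, 0, 0, 0, 0, 0, 255], [-15, 0, 0, 0, 0, 0, 255], [-5, 0, 0, 0, 0, 0, 255], [0, 0, 0, 0, 0, 0, 255]])

```text
clock: 4.6
tcp_pos: [0.4783, 0.2659, 0.0168]
orientation: [-2.308, -2.128, -0.015]
contact_force: [-0.6, -0.1, -1.3]
grip_width: 0.0211
```

```bash
python3 plan.py 474.5 246.8 18 84.8
```

```text
clock 4.60 tcp [478.3 265.9  16.8] x-yaw 85.36 tilt 0.54 F [-0.6 -0.1 -1.3] w 0.0211
delta tool total mm [-19.3  -2.2  -1.4] rot [ 0.005 -0.008  0.01 ] rows 1
[-19.3, -2.2, -1.4] [0.005, -0.008, 0.01]
```

Call:
play_rows(increments=[[-10, -1, -1, 0.005, -0.008, 0.01, 255], [-9, -1, 0, 0, 0, 0, 255], [0, 0, 0, 0, 0, 0, 255], [0, 0, 0, 0, 0, 0, 255]])

```text
clock: 5.0
tcp_pos: [0.4749, 0.2482, 0.0179]
orientation: [-2.318, -2.119, -0.001]
contact_force: [-0.1, 0.6, -0.3]
grip_width: 0.021
```

```bash
python3 plan.py 474.5 246.8 18 84.8
```

```text
clock 5.00 tcp [474.9 248.2  17.9] x-yaw 84.87 tilt 0.06 F [-0.1  0.6 -0.3] w 0.0210
delta tool total mm [-1.4 -0.3 -0.1] rot [ 0.    -0.001  0.001] rows 1
[-1.4, -0.3, -0.1] [0.0, -0.001, 0.001]
```

Call:
play_rows(increments=[[-1, 0, -4, 0, 0, 0, 255], [0, 0, -6, 0, 0, 0, 255], [0, 0, -6, 0, 0, 0, 255], [0, 0, 0, 0, 0, 0, 255], [0, 0, 0, 0, 0, 0, 255]])

```text
clock: 5.5
tcp_pos: [0.4751, 0.2486, 0.0359]
orientation: [-2.316, -2.121, -0.004]
contact_force: [0.5, -0.4, -2.2]
grip_width: 0.0211
```

```bash
python3 plan.py 474.5 246.8 35 84.8; python3 snap.py 3;python3 - <<'E'
from h import *
f=load("scene3.npz")
c=cv2.resize(f["color"][200:400,250:470],None,fx=3,fy=3,interpolation=cv2.INTER_CUBIC)[:600]
cv2.imwrite("pics/c3.png",c)
E
```

```text
clock 5.50 tcp [475.1 248.6  35.9] x-yaw 84.96 tilt 0.15 F [ 0.5 -0.4 -2.2] w 0.0211
delta tool total mm [-1.8 -0.5  0.9] rot [ 0.001 -0.002  0.003] rows 1
[-1.8, -0.5, 0.9] [0.001, -0.002, 0.003]
```

View pics/c3.png

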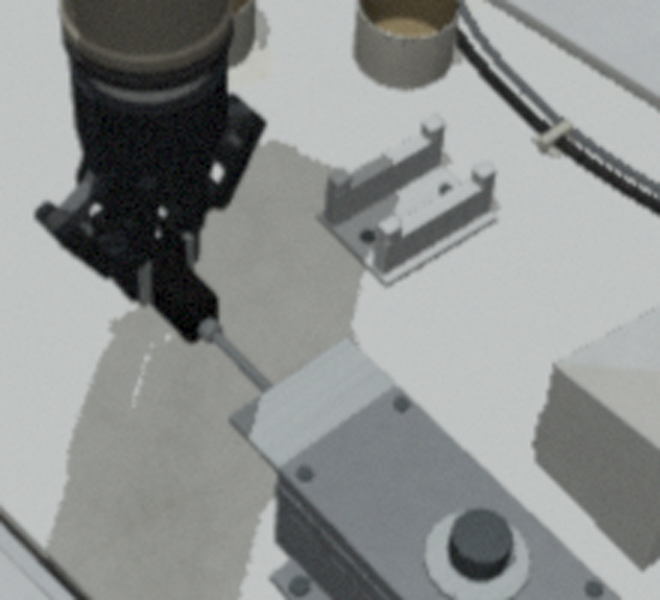

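Call:
play_rows(increments=[[4, 0, 0, 0, 0, 0, 255], [6, 0, 0, 0, 0, 0, 255], [8, 0, 0, 0, 0, 0, 255], [8, 0, 0, 0, 0, 0, 255], [8, 0, 0, 0, 0, 0, 255]])

```text
clock: 6.1
tcp_pos: [0.4776, 0.2827, 0.0349]
orientation: [-2.319, -2.119, 0.002]
contact_force: [0.2, -1.8, -0.3]
grip_width: 0.021
```

```bash
python3 plan.py 481.8 322.5 35 84.8
```

```text
clock 6.10 tcp [477.6 282.7  34.9] x-yaw 84.85 tilt 0.07 F [ 0.2 -1.8 -0.3] w 0.0210
delta tool total mm [40.   0.6 -0.2] rot [-0.001  0.001  0.001] rows 1
[40.0, 0.6, -0.2] [-0.001, 0.001, 0.001]
```

Call:
play_rows(increments=[[6, 0, 0, 0, 0, 0, 255], [8, 0, 0, 0, 0, 0, 255], [8, 0, 0, 0, 0, 0, 255], [8, 0, 0, 0, 0, 0, 255], [6, 0, 0, 0, 0, 0, 255]])

```text
clock: 6.6
tcp_pos: [0.4807, 0.3233, 0.0346]
orientation: [-2.317, -2.121, 0.001]
contact_force: [-1.1, -0.7, -1.3]
grip_width: 0.021
```

```bash
python3 plan.py 481.8 322.5 35 84.8;  python3 snap.py 4;python3 - <<'E'
from h import *
f=load("scene4.npz")
c=cv2.resize(f["color"][200:400,250:470],None,fx=3,fy=3,interpolation=cv2.INTER_CUBIC)[:600]
cv2.imwrite("pics/c4.png",c)
E
```

```text
clock 6.60 tcp [480.7 323.3  34.6] x-yaw 84.95 tilt 0.06 F [-1.1 -0.7 -1.3] w 0.0210
delta tool total mm [-0.7  1.1 -0.4] rot [-0.001  0.     0.003] rows 1
[-0.7, 1.1, -0.4] [-0.001, 0.0, 0.003]
```

View pics/c4.png

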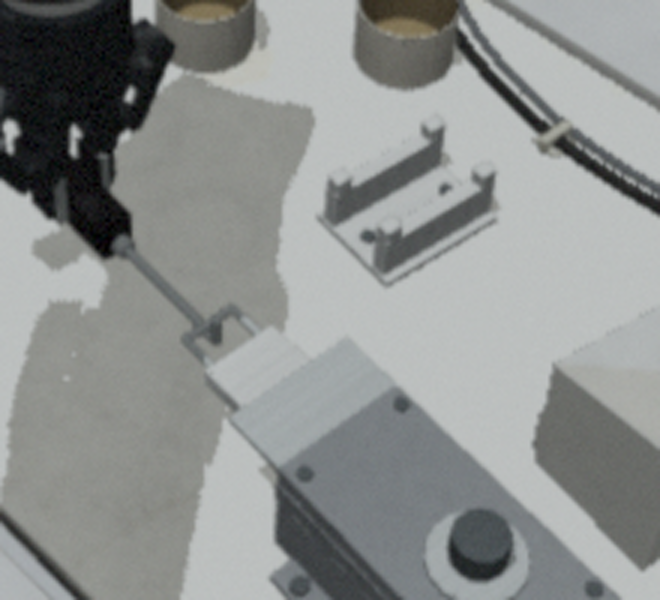

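```bash
python3 - <<'E'
from h import *
u_=np.array([np.cos(np.radians(84.8)),np.sin(np.radians(84.8))]); n_=np.array([u_[1],-u_[0]])
f=load("scene4.npz")
for px,z in(((206,372),.056),((272,328),.056),((230,415),.072),((347,337),.072),((214,322),.059),((184,341),.0525),((233,306),.0525)):
    p=onplane(f,250+px[0]/3,200+px[1]/3,z)[:2]*1000; d=p-(459.5,101.7); print(px,p,"out",d@u_,"lat",d@n_)
P=cloud(f); m=(f["depth"]>0)&(P[...,2]>.05)&(P[...,2]<.061)&(P[...,1]>.1)&(P[...,1]<.2)&(P[...,0]>.42)&(P[...,0]<.53)
q=P[m]; d=q[:,:2]*1000-(459.5,101.7); print(m.sum(),np.percentile(d@u_,[1,50,99]),np.percentile(d@n_,[1,50,99]),np.median(q[:,2]))
E
```

```text
(206, 372) [443.81147344 174.75753746] out 71.33497011431828 lat -22.24535195692284
(272, 328) [487.25111138 170.96705592] out 71.49713515790279 lat 21.359046866419412
(230, 415) [427.21831987 140.58373269] out 35.79793078703864 lat -35.67295462002454
(347, 337) [501.8406449  133.07561747] out 35.08392983030097 lat 39.32273451609857
(214, 322) [466.80735851 192.82180798] out 91.40907170186419 lat -0.9813202329799593
(184, 341) [450.61326467 198.24997202] out 95.3471830689499 lat -17.60073415301585
(233, 306) [484.47489778 196.82215695] out 96.99421149641195 lat 16.250944539043616
582 [-1.96777439 61.05367042 97.4801507 ] [-36.40716756  -0.73031427  22.99752085] 0.05432411692043415
```

Call:
play_rows(increments=[[-3, 0, 0, 0, 0, 0, 255], [0, 0, 4, 0, 0, 0, 255], [0, 0, 8, 0, 0, 0, 255], [0, 0, 6, 0, 0, 0, 255], [0, 0, 1, 0, 0, 0, 255]])

```text
clock: 7.2
tcp_pos: [0.4806, 0.3198, 0.0141]
orientation: [-2.317, -2.121, -0.0]
contact_force: [-0.5, -0.1, -1.7]
grip_width: 0.0214
```

```bash
python3 plan.py 481.8 322.5 15 84.8;  python3 snap.py 5;python3 - <<'E'
from h import *
f=load("scene5.npz")
c=cv2.resize(f["color"][200:400,250:470],None,fx=3,fy=3,interpolation=cv2.INTER_CUBIC)[:600]
cv2.imwrite("pics/c5.png",c)
E
```

```text
clock 7.20 tcp [480.6 319.8  14.1] x-yaw 84.93 tilt 0.05 F [-0.5 -0.1 -1.7] w 0.0214
delta tool total mm [ 2.8  1.  -0.9] rot [-0.001 -0.001  0.002] rows 1
[2.8, 1.0, -0.9] [-0.001, -0.001, 0.002]
```

View pics/c5.png

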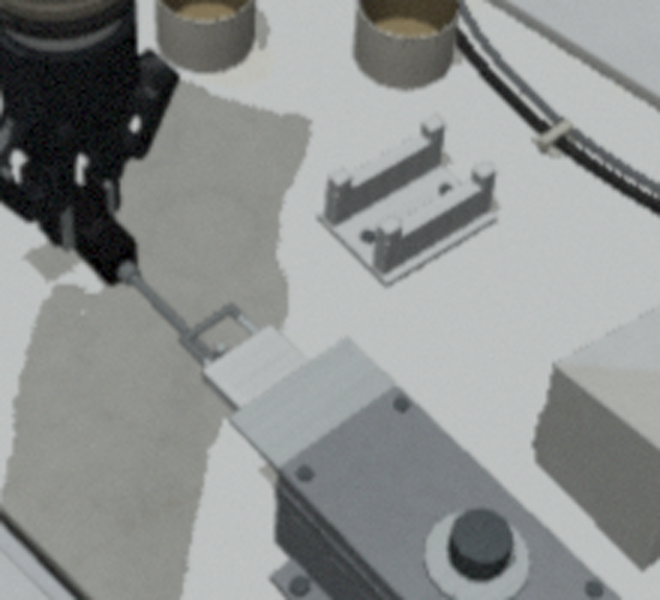

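Call:
play_rows(increments=[[10, 0, 0, 0, 0, 0, 255], [20, 2, 0, 0, 0, 0, 255], [25, 7, 0, 0, 0, 0, 255], [20, 7, 0, 0, 0, 0, 255], [8, 4, 0, 0, 0, 0, 255]])

```text
clock: 7.8
tcp_pos: [0.5087, 0.4053, 0.0154]
orientation: [-2.318, -2.118, -0.002]
contact_force: [0.2, 0.4, -1.3]
grip_width: 0.021
```

Call:
play_rows(increments=[[0, 0, 0, 0, 0, 0, 255], [0, 0, 0, 0, 0, 0, 255]])

```text
clock: 8.0
tcp_pos: [0.5087, 0.4066, 0.0154]
orientation: [-2.316, -2.12, -0.003]
contact_force: [-0.6, -0.4, -2.8]
grip_width: 0.0209
```

```bash
python3 plan.py 511 409 7.7 84.8
```

```text
clock 8.00 tcp [508.7 406.6  15.4] x-yaw 84.95 tilt 0.14 F [-0.6 -0.4 -2.8] w 0.0209
delta tool total mm [2.5 2.1 7.7] rot [-0.    -0.002  0.003] rows 1
[2.5, 2.1, 7.7] [-0.0, -0.002, 0.003]
```

Call:
play_rows(increments=[[0, 0, 4, 0, 0, 0, 255], [0, 0, 3, 0, 0, 0, 255], [0, 0, 1, 0, 0, 0, 255], [0, 0, 0, 0, 0, 0, 255], [0, 0, 0, 0, 0, 0, 255]])

```text
clock: 8.5
tcp_pos: [0.5083, 0.4035, 0.0075]
orientation: [-2.319, -2.116, -0.001]
contact_force: [0.2, 1.1, -0.1]
grip_width: 0.0209
```

Call:
play_rows(increments=[[0, 0, 0, 0, 0, 0, 150], [0, 0, 0, 0, 0, 0, 0], [0, 0, 0, 0, 0, 0, 0], [0, 0, 0, 0, 0, 0, 0], [0, 0, 0, 0, 0, 0, 0]])

```text
clock: 9.0
tcp_pos: [0.5087, 0.4026, 0.0076]
orientation: [-2.321, -2.115, -0.0]
contact_force: [-0.2, 0.2, -0.2]
grip_width: 0.0857
```

Call:
play_rows(increments=[[0, 0, -10, 0, 0, 0, 0], [0, 0, -25, 0, 0, 0, 0], [0, 0, -30, 0, 0, 0, 0], [0, 0, -30, 0, 0, 0, 0], [0, 0, -15, 0, 0, 0, 0]])

```text
clock: 9.5
tcp_pos: [0.5075, 0.4012, 0.1208]
orientation: [-2.321, -2.115, 0.008]
contact_force: [0.3, -0.4, 0.8]
grip_width: 0.0853
```

```bash
python3 snap.py 6;python3 - <<'E'
from meas import *
f=load("scene6.npz")
print("handle",rect(f,(.45,.56,.3,.5),.024,.036,.030))
c=cv2.resize(f["color"][180:400,220:470],None,fx=2.7,fy=2.7,interpolation=cv2.INTER_CUBIC)[:600]
cv2.imwrite("pics/c6.png",c)
f=load("top6.npz")
c=cv2.resize(f["color"][180:380,250:500],None,fx=3,fy=3,interpolation=cv2.INTER_CUBIC)[:600]
cv2.imwrite("pics/c6t.png",c)
E
python3 plan.py 466 157 100 84.8
```

```text
handle (((505.18414306640625, 400.34246826171875), (92.0550308227539, 22.517688751220703), 85.2360610961914), array([[490.1416 , 355.40903],
       [512.5815 , 353.5389 ],
       [520.2267 , 445.2759 ],
       [497.7868 , 447.14603]], dtype=float32))
clock 9.60 tcp [507.8 401.6 120.5] x-yaw 84.69 tilt 0.21 F [ 0.2 -0.2  0.2] w 0.0851
delta tool total mm [-247.4  -18.9   21. ] rot [-0.003  0.002 -0.002] rows 6
[-41.2, -3.2, 3.5] [-0.001, 0.0, -0.0]
[-41.2, -3.2, 3.5] [-0.001, 0.0, -0.0]
[-41.2, -3.2, 3.5] [-0.001, 0.0, -0.0]
[-41.2, -3.2, 3.5] [-0.001, 0.0, -0.0]
[-41.2, -3.2, 3.5] [-0.001, 0.0, -0.0]
[-41.2, -3.2, 3.4] [-0.001, 0.0, -0.0]
```

View pics/c6.png

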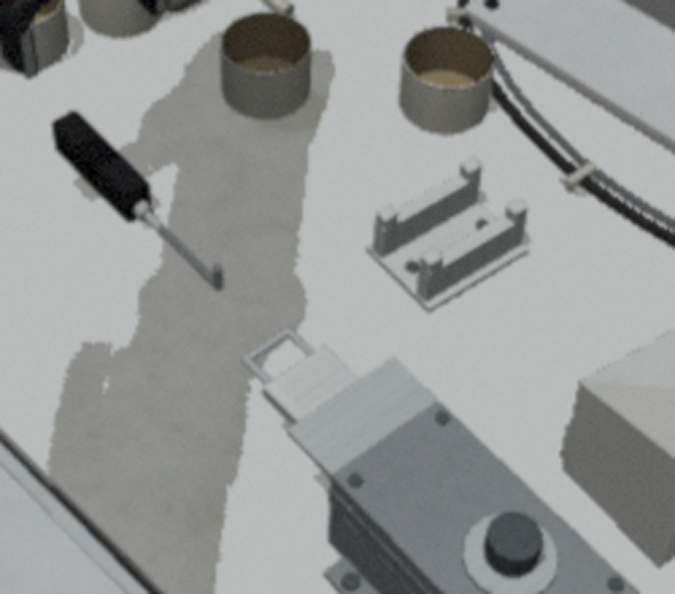

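View pics/c6t.png

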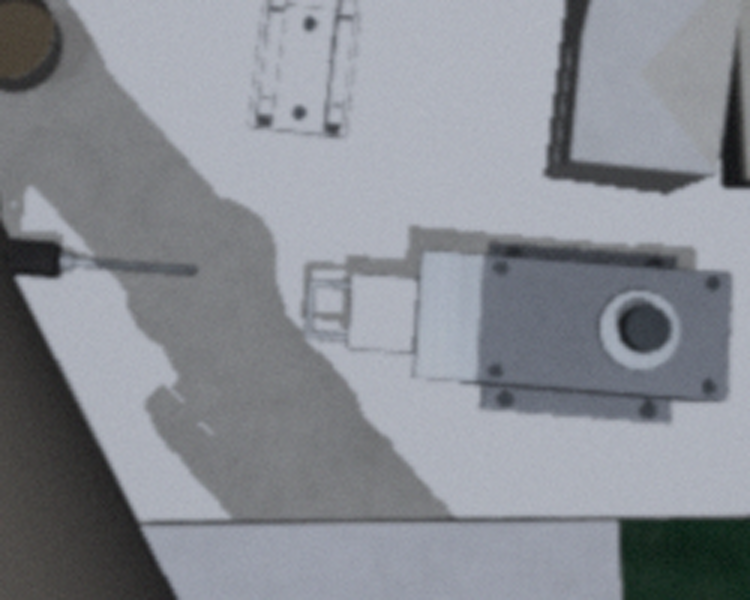

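```bash
python3 - <<'E'
from meas import *
for n in("top6.npz","scene6.npz"):
    f=load(n)
    try:
        print(n,rect(f,(.43,.51,.144 if n[0]=='t' else .140,.185),.050,.0615,.056))
    except Exception as e: print(e)
f=load("top6.npz")
for u,v in((348,272),(416,278),(347,349),(414,353)):
    print(onplane(f,250+u/3,180+v/3,.056)*1000)
E
```

```text
top6.npz (((464.5708312988281, 164.103515625), (40.262943267822266, 47.17509078979492), 88.37646484375), array([[440.4224 , 144.6484 ],
       [487.57852, 143.31183],
       [488.71927, 183.55862],
       [441.56314, 184.8952 ]], dtype=float32))
scene6.npz (((463.869384765625, 160.9398651123047), (30.12723159790039, 46.25812530517578), 85.09613037109375), array([[439.5373 , 147.90857],
       [485.6261 , 143.95422],
       [488.20148, 173.97116],
       [442.11267, 177.9255 ]], dtype=float32))
[489.09877655 179.90977439  56.        ]
[484.83964712 138.51270457  56.        ]
[442.09752349 181.63573423  56.        ]
[439.16535569 141.04712227  56.        ]
```

Call:
play_rows(increments=[[-25, -2, 0, 0, 0, 0, 0], [-40, -3, 3, 0, 0, 0, 0], [-40, -3, 3, 0, 0, 0, 0], [-40, -3, 3, 0, 0, 0, 0], [-35, -3, 3, 0, 0, 0, 0]])

```text
clock: 10.1
tcp_pos: [0.4737, 0.2243, 0.1041]
orientation: [-2.307, -2.127, 0.008]
contact_force: [1.0, -0.3, -0.2]
grip_width: 0.0851
```

```bash
python3 plan.py 467 158 100 84.8
```

```text
clock 10.10 tcp [473.7 224.3 104.1] x-yaw 85.35 tilt 0.33 F [ 1.  -0.3 -0.2] w 0.0851
delta tool total mm [-66.6  -1.2   4.2] rot [-0.006  0.001  0.01 ] rows 2
[-33.3, -0.6, 2.1] [-0.003, 0.001, 0.005]
[-33.3, -0.5, 2.1] [-0.003, 0.001, 0.005]
```

Call:
play_rows(increments=[[-25, -2, 2, -0.003, 0, 0.005, 0], [-25, -2, 2, -0.003, 0, 0.005, 0], [-13, 0, 0, 0, 0, 0, 0], [0, 0, 0, 0, 0, 0, 0]])

```text
clock: 10.5
tcp_pos: [0.4593, 0.1524, 0.0965]
orientation: [2.328, 2.109, -0.016]
contact_force: [0.3, 2.3, 0.1]
grip_width: 0.0853
```

```bash
python3 plan.py 465 159 70 84.8
```

```text
clock 10.50 tcp [459.3 152.4  96.5] x-yaw 84.36 tilt 0.59 F [0.3 2.3 0.1] w 0.0853
delta tool total mm [ 7.3  5.2 26.4] rot [-0.007  0.008 -0.008] rows 1
[7.3, 5.2, 26.4] [-0.007, 0.008, -0.008]
```

Call:
play_rows(increments=[[6, 5, 10, -0.007, 0.008, -0.008, 0], [0, 0, 0, 0, 0, 0, 0], [0, 0, 0, 0, 0, 0, 0]])

```text
clock: 10.8
tcp_pos: [0.466, 0.1619, 0.085]
orientation: [-2.314, -2.124, -0.004]
contact_force: [0.0, 0.3, -0.2]
grip_width: 0.0854
```

```bash
python3 plan.py 465 159 31 84.8; python3 snap.py 7;python3 - <<'E'
from h import *
f=load("scene7.npz")
c=cv2.resize(f["color"][200:400,250:450],None,fx=3,fy=3,interpolation=cv2.INTER_CUBIC)[:600]
cv2.imwrite("pics/c7.png",c)
E
```

```text
clock 10.80 tcp [466.  161.9  85. ] x-yaw 85.08 tilt 0.14 F [ 0.   0.3 -0.2] w 0.0854
delta tool total mm [-3.1 -0.8 54. ] rot [ 0.001 -0.002  0.005] rows 2
[-1.6, -0.4, 27.0] [0.001, -0.001, 0.002]
[-1.5, -0.4, 27.0] [0.001, -0.001, 0.002]
```

View pics/c7.png

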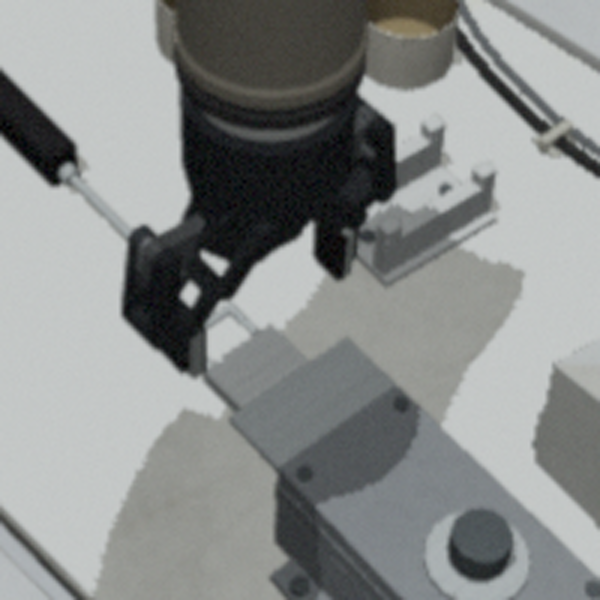

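```bash
python3 - <<'E'
from h import *
f=load("scene7.npz")
for z in(.092,.098,.104):
    a=onplane(f,250+207/3,200+365/3,z)*1000;b=onplane(f,250+343/3,200+278/3,z)*1000
    u=np.array([.0906,.9959,0]); print(z,a,b,np.linalg.norm(a-b),"pad centre",(a+b)/2+11*u)
E
```

```text
0.092 [429.80090782 159.30963913  92.        ] [515.5047218  150.21794678  92.        ] 86.18470050305129 pad centre [473.64941481 165.71869296  92.        ]
0.098 [426.91238712 156.27876687  98.        ] [511.86266338 147.26701184  98.        ] 85.42693466320817 pad centre [470.38412525 162.72778935  98.        ]
0.104 [424.02386642 153.24789461 104.        ] [508.22060496 144.3160769  104.        ] 84.66916882336511 pad centre [467.11883569 159.73688575 104.        ]
```

Call:
play_rows(increments=[[-4, -1, 8, 0.001, -0.002, 0.005, 0], [0, 0, 8, 0, 0, 0, 0], [0, 0, 0, 0, 0, 0, 0], [0, 0, 0, 0, 0, 0, 0]])

```text
clock: 11.3
tcp_pos: [0.4643, 0.1585, 0.0676]
orientation: [2.319, 2.12, -0.0]
contact_force: [0.3, -0.2, -1.0]
grip_width: 0.0851
```

```bash
python3 plan.py 465 157.5 28 84.8
```

```text
clock 11.30 tcp [464.3 158.5  67.6] x-yaw 84.86 tilt 0.01 F [ 0.3 -0.2 -1. ] w 0.0851
delta tool total mm [-0.9  0.8 39.6] rot [0.    0.    0.001] rows 1
[-0.9, 0.8, 39.6] [0.0, 0.0, 0.001]
```

Call:
play_rows(increments=[[0, 1, 12, 0, 0, 0, 0], [0, 0, 12, 0, 0, 0, 0], [0, 0, 10, 0, 0, 0, 0], [0, 0, 3, 0, 0, 0, 0], [0, 0, 0, 0, 0, 0, 0]])

```text
clock: 11.8
tcp_pos: [0.4652, 0.1582, 0.0268]
orientation: [-2.319, -2.119, 0.001]
contact_force: [0.1, -0.4, -0.4]
grip_width: 0.0856
```

```bash
python3 plan.py 465 157.5 28 84.8; python3 snap.py 8;python3 - <<'E'
from h import *
f=load("scene8.npz")
c=cv2.resize(f["color"][220:370,270:420],None,fx=4,fy=4,interpolation=cv2.INTER_CUBIC)[:600]
cv2.imwrite("pics/c8.png",c)
E
```

```text
clock 11.80 tcp [465.2 158.2  26.8] x-yaw 84.85 tilt 0.04 F [ 0.1 -0.4 -0.4] w 0.0856
delta tool total mm [-0.7 -0.1 -1.2] rot [-0.001  0.     0.001] rows 1
[-0.7, -0.1, -1.2] [-0.001, 0.0, 0.001]
```

View pics/c8.png

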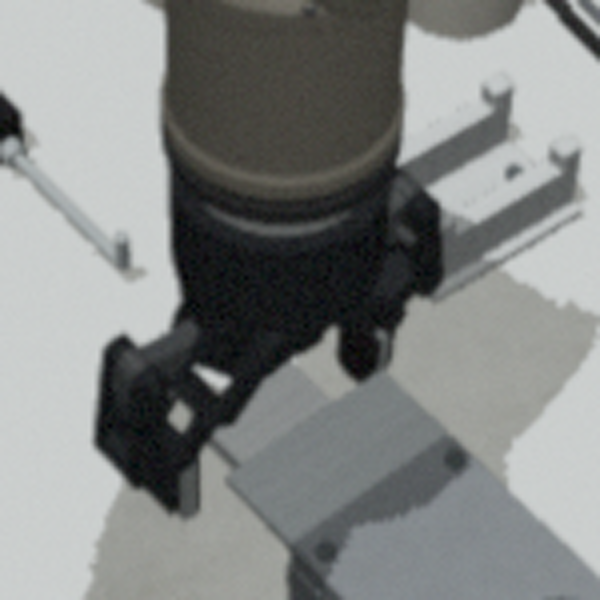

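```bash
python3 - <<'E'
from h import *
f=load("scene8.npz")
for z in (.034,.040,.046): print(onplane(f,270+200/4,220+505/4,z)*1000)
print("hood corner",onplane(f,270+229/4,220+480/4,.072)*1000)
for (u,v) in ((215,435),(292,360)): print("slide edge", onplane(f,270+u/4,220+v/4,.056)*1000)
E
```

```text
[427.69027424 155.06466798  34.        ]
[425.04512898 152.30561807  40.        ]
[422.39998373 149.54656815  46.        ]
hood corner [425.83668721 137.95761862  72.        ]
slide edge [443.37131238 163.24199167  56.        ]
slide edge [488.95017387 167.57945219  56.        ]
```

Call:
play_rows(increments=[[-2, 0, 0, 0, 0, 0, 60], [0, 0, 0, 0, 0, 0, 90], [0, 0, 0, 0, 0, 0, 105], [0, 0, 0, 0, 0, 0, 105]], force=20)

```text
clock: 12.3
tcp_pos: [0.4661, 0.1565, 0.0285]
orientation: [2.319, 2.119, 0.004]
contact_force: [0.2, -0.1, 0.7]
grip_width: 0.0501
```

```bash
python3 plan.py 465 156 28 84.8
```

```text
clock 12.30 tcp [466.1 156.5  28.5] x-yaw 84.84 tilt 0.14 F [ 0.2 -0.1  0.7] w 0.0501
delta tool total mm [-0.6 -1.1  0.5] rot [ 0.002 -0.001  0.001] rows 1
[-0.6, -1.1, 0.5] [0.002, -0.001, 0.001]
```

Call:
play_rows(increments=[[0, 0, 0, 0, 0, 0, 110], [0, 0, 0, 0, 0, 0, 114], [0, 0, 0, 0, 0, 0, 114]])

```text
clock: 12.6
tcp_pos: [0.4661, 0.1567, 0.0288]
orientation: [2.319, 2.119, 0.004]
contact_force: [0.1, 0.2, 1.2]
grip_width: 0.0472
```

Call:
play_rows(increments=[[0, 0, 0, 0, 0, 0, 117], [0, 0, 0, 0, 0, 0, 120], [0, 0, 0, 0, 0, 0, 120]])

```text
clock: 12.9
tcp_pos: [0.466, 0.1567, 0.0289]
orientation: [2.319, 2.119, 0.004]
contact_force: [0.2, -0.4, 0.1]
grip_width: 0.0455
```

```bash
python3 plan.py 465 156 28 84.8
```

```text
clock 12.90 tcp [466.  156.7  28.9] x-yaw 84.86 tilt 0.15 F [ 0.2 -0.4  0.1] w 0.0455
delta tool total mm [-0.8 -0.9  0.9] rot [ 0.002 -0.002  0.001] rows 1
[-0.8, -0.9, 0.9] [0.002, -0.002, 0.001]
```

Contact with no lateral force. Close to full grip at moderate force.

Call:
play_rows(increments=[[0, 0, 0, 0, 0, 0, 130], [0, 0, 0, 0, 0, 0, 255], [0, 0, 0, 0, 0, 0, 255]], force=30)

```text
clock: 13.2
tcp_pos: [0.466, 0.1567, 0.0289]
orientation: [2.319, 2.119, 0.004]
contact_force: [-0.2, -0.2, 1.0]
grip_width: 0.0456
```

```bash
python3 plan.py 465 156 28 84.8
```

```text
clock 13.20 tcp [466.  156.7  28.9] x-yaw 84.86 tilt 0.15 F [-0.2 -0.2  1. ] w 0.0456
delta tool total mm [-0.8 -0.9  0.9] rot [ 0.002 -0.002  0.001] rows 1
[-0.8, -0.9, 0.9] [0.002, -0.002, 0.001]
```

Call:
play_rows(increments=[[0, 0, 0, 0, 0, 0, 255], [0, 0, 0, 0, 0, 0, 255], [3, 0, 0, 0, 0, 0, 255], [3, 0, 0, 0, 0, 0, 255], [0, 0, 0, 0, 0, 0, 255]], force=70)

```text
clock: 13.7
tcp_pos: [0.4663, 0.1588, 0.0289]
orientation: [2.32, 2.114, -0.002]
contact_force: [-1.8, 3.6, 2.4]
grip_width: 0.0448
```

```bash
python3 plan.py 473.5 239 29 84.8
```

```text
clock 13.70 tcp [466.3 158.8  28.9] x-yaw 84.67 tilt 0.17 F [-1.8  3.6  2.4] w 0.0448
delta tool total mm [80.6 -0.3 -0.3] rot [ 0.001  0.003 -0.002] rows 2
[40.3, -0.1, -0.1] [0.001, 0.001, -0.001]
[40.3, -0.1, -0.1] [0.001, 0.001, -0.001]
```

Call:
play_rows(increments=[[4, 0, 0, 0, 0, 0, 255], [5, 0, 0, 0, 0, 0, 255], [5, 0, 0, 0, 0, 0, 255]])

```text
clock: 14.0
tcp_pos: [0.4665, 0.1593, 0.0287]
orientation: [2.322, 2.1, -0.022]
contact_force: [-2.4, -16.0, 13.0]
grip_width: 0.0449
```

```bash
python3 plan.py 473.5 239 29 84.8
```

```text
clock 14.00 tcp [466.5 159.3  28.7] x-yaw 84.23 tilt 1.02 F [ -2.4 -16.   13. ] w 0.0449
delta tool total mm [80.  -1.  -1.8] rot [-0.002  0.018 -0.01 ] rows 2
[40.0, -0.5, -0.9] [-0.001, 0.009, -0.005]
[40.0, -0.3, -0.5] [-0.001, 0.009, -0.005]
```

```bash
python3 snap.py 9;python3 - <<'E'
from h import *
from bench import r
o=r.get_obs(); print(o["joints"],o["qvel"],o["contact_force"],o["moment"])
f=load("scene9.npz")
c=cv2.resize(f["color"][220:370,270:420],None,fx=4,fy=4,interpolation=cv2.INTER_CUBIC)[:600]
cv2.imwrite("pics/c9.png",c)
f=load("top9.npz")
c=cv2.resize(f["color"][180:380,250:500],None,fx=3,fy=3,interpolation=cv2.INTER_CUBIC)[:600]
cv2.imwrite("pics/c9t.png",c)
E
```

```text
[-0.74898944  0.51832219  0.35340349  2.14541563 -0.31227079  0.53683384
 -0.26690202] [ 0.00663465 -0.00257636 -0.00212153  0.00308796 -0.00396439 -0.00414072
  0.00665011] [ -1.50900828 -15.96687517  12.87188079] [-2.97693224  0.3067644   0.69264727]
```

View pics/c9.png

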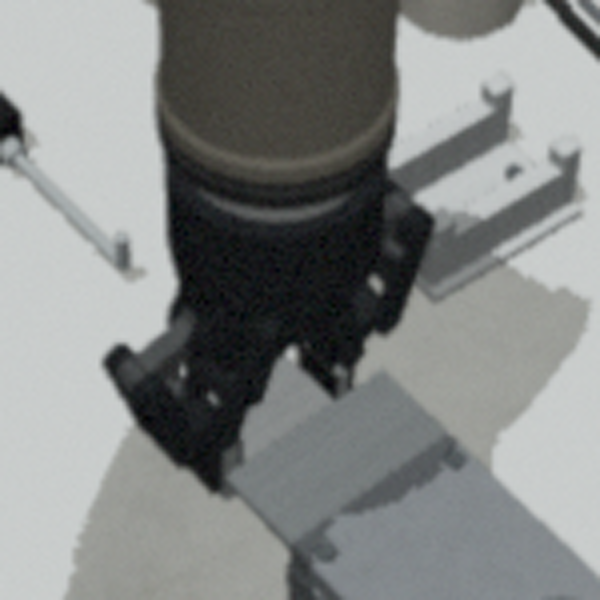

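View pics/c9t.png

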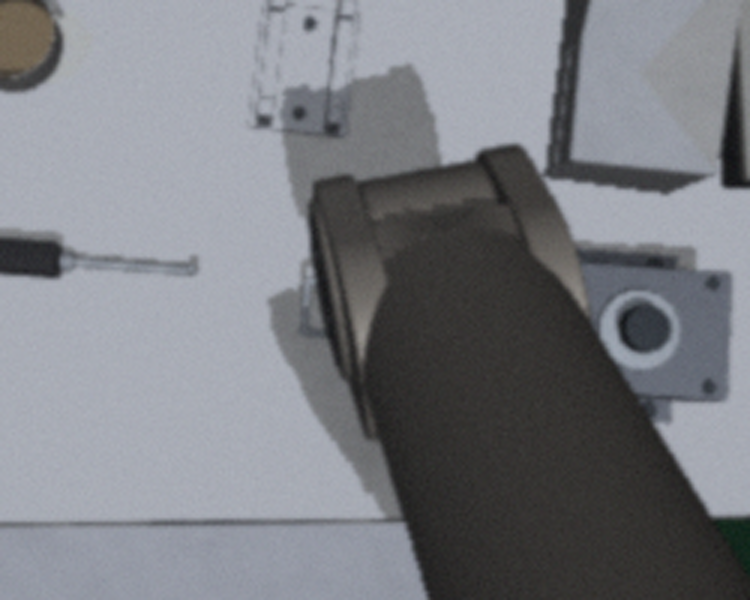

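Call:
play_rows(increments=[[0, 0, -0.5, -0.002, 0.018, -0.01, 255], [0, 0, 0, 0, 0, 0, 255]])

```text
clock: 14.3
tcp_pos: [0.4664, 0.1582, 0.0291]
orientation: [2.321, 2.117, -0.0]
contact_force: [0.3, -3.1, 0.2]
grip_width: 0.0452
```

```bash
python3 plan.py 473.5 239 29 84.8
```

```text
clock 14.30 tcp [466.4 158.2  29.1] x-yaw 84.73 tilt 0.04 F [ 0.3 -3.1  0.2] w 0.0452
delta tool total mm [81.2 -0.4  0. ] rot [ 0.     0.001 -0.001] rows 2
[40.6, -0.2, 0.0] [0.0, 0.0, -0.001]
[40.6, -0.2, 0.0] [0.0, 0.0, -0.001]
```

Call:
play_rows(increments=[[0, 0, -0.5, 0, 0.001, -0.001, 255], [2, 0, 0, 0, 0, 0, 255]])

```text
clock: 14.5
tcp_pos: [0.4666, 0.1607, 0.0293]
orientation: [-2.32, -2.118, -0.001]
contact_force: [0.1, -0.2, -1.4]
grip_width: 0.0446
```

```bash
python3 plan.py 473.5 239 29 84.8
```

```text
clock 14.50 tcp [466.6 160.7  29.3] x-yaw 84.77 tilt 0.03 F [ 0.1 -0.2 -1.4] w 0.0446
delta tool total mm [78.6 -0.2  0.3] rot [ 0.    -0.001 -0.001] rows 2
[39.3, -0.1, 0.2] [0.0, -0.0, -0.0]
[39.3, -0.1, 0.2] [0.0, -0.0, -0.0]
```

Moved freely now (160.7, low force). Continue in gentle steps.

Call:
play_rows(increments=[[3, 0, 0, 0, 0, 0, 255], [3, 0, 0, 0, 0, 0, 255]])

```text
clock: 14.7
tcp_pos: [0.4671, 0.1683, 0.029]
orientation: [-2.319, -2.119, -0.001]
contact_force: [-0.7, -0.9, -1.7]
grip_width: 0.0446
```

```bash
python3 plan.py 473.5 239 29.5 84.8
```

```text
clock 14.70 tcp [467.1 168.3  29. ] x-yaw 84.84 tilt 0.05 F [-0.7 -0.9 -1.7] w 0.0446
delta tool total mm [71.   0.  -0.4] rot [ 0.    -0.001  0.001] rows 2
[35.5, 0.0, -0.2] [0.0, -0.0, 0.0]
[35.5, -0.0, -0.2] [0.0, -0.0, 0.0]
```

Call:
play_rows(increments=[[4, 0, -0.3, 0, 0, 0, 255], [4, 0, 0, 0, 0, 0, 255], [5, 0, -0.1, 0, 0, 0, 255]])

```text
clock: 15.0
tcp_pos: [0.4682, 0.1833, 0.0293]
orientation: [-2.317, -2.12, -0.001]
contact_force: [-0.4, -0.3, -1.2]
grip_width: 0.0447
```

```bash
python3 plan.py 473.5 239 29.4 84.8
```

```text
clock 15.00 tcp [468.2 183.3  29.3] x-yaw 84.91 tilt 0.06 F [-0.4 -0.3 -1.2] w 0.0447
delta tool total mm [55.9  0.3 -0.1] rot [-0.    -0.001  0.002] rows 2
[28.0, 0.2, -0.0] [-0.0, -0.001, 0.001]
[28.0, 0.1, -0.0] [-0.0, -0.001, 0.001]
```

Call:
play_rows(increments=[[5, 0.2, -0.1, 0, -0.001, 0.002, 255], [5, 0, 0, 0, 0, 0, 255], [5, 0, -0.1, 0, 0, 0, 255]])

```text
clock: 15.3
tcp_pos: [0.4698, 0.2001, 0.0295]
orientation: [-2.319, -2.119, -0.0]
contact_force: [-0.4, 0.3, -1.8]
grip_width: 0.045
```

```bash
python3 plan.py 473.5 239 29.4 84.8
```

```text
clock 15.30 tcp [469.8 200.1  29.5] x-yaw 84.82 tilt 0.01 F [-0.4  0.3 -1.8] w 0.0450
delta tool total mm [39.1  0.1  0.1] rot [-0. -0.  0.] rows 1
[39.1, 0.1, 0.1] [-0.0, -0.0, 0.0]
```

Call:
play_rows(increments=[[5, 0, 0, 0, 0, 0, 255], [6, 0, 0, 0, 0, 0, 255], [6, 0, 0, 0, 0, 0, 255]])

```text
clock: 15.6
tcp_pos: [0.4714, 0.2184, 0.0294]
orientation: [-2.32, -2.119, 0.0]
contact_force: [-0.0, 0.5, -1.8]
grip_width: 0.0448
```

```bash
python3 plan.py 473.5 239 29.4 84.8
```

```text
clock 15.60 tcp [471.4 218.4  29.4] x-yaw 84.81 tilt 0.01 F [-0.   0.5 -1.8] w 0.0448
delta tool total mm [20.7  0.2  0. ] rot [-0. -0.  0.] rows 1
[20.7, 0.2, 0.0] [-0.0, -0.0, 0.0]
```

Call:
play_rows(increments=[[7, 0, 0, 0, 0, 0, 255], [7, 0, 0, 0, 0, 0, 255], [4, 0, 0, 0, 0, 0, 255], [0, 0, 0, 0, 0, 0, 255]])

```text
clock: 16.0
tcp_pos: [0.4733, 0.2395, 0.0294]
orientation: [-2.318, -2.12, -0.001]
contact_force: [-0.7, -0.0, -2.1]
grip_width: 0.0448
```

```bash
python3 plan.py 446 275 33 84.8;python3 snap.py 10;python3 - <<'E'
from h import *
f=load("scene10.npz")
c=cv2.resize(f["color"][180:380,230:450],None,fx=3,fy=3,interpolation=cv2.INTER_CUBIC)[:600]
cv2.imwrite("pics/c10.png",c)
E
```

```text
clock 16.00 tcp [473.3 239.5  29.4] x-yaw 84.91 tilt 0.04 F [-0.7 -0.  -2.1] w 0.0448
delta tool total mm [ 32.9 -30.3  -3.5] rot [ 0.    -0.001  0.002] rows 1
[32.9, -30.3, -3.5] [0.0, -0.001, 0.002]
```

View pics/c10.png

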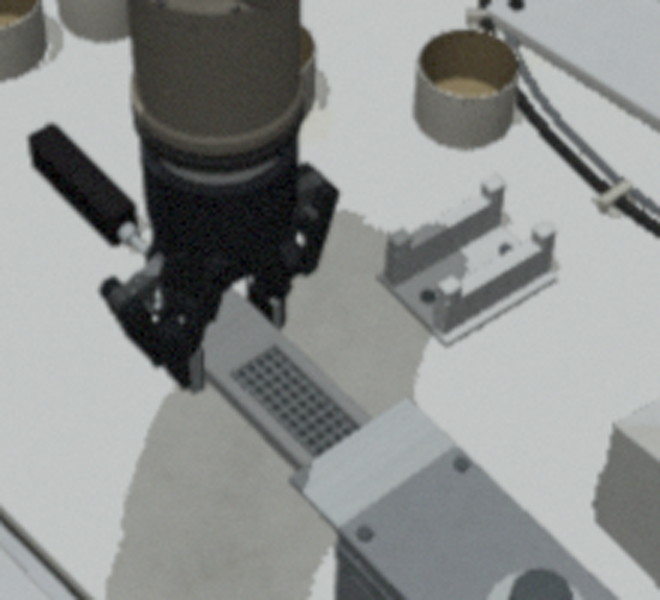

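Call:
play_rows(increments=[[4, -6, -2, 0, 0, 0, 255], [4, -10, -2, 0, 0, 0, 255], [8, -6, 0, 0, 0, 0, 255], [14, 0, 0, 0, 0, 0, 255], [4, 0, 0, 0, 0, 0, 255]], force=90)

```text
clock: 16.6
tcp_pos: [0.4519, 0.2762, 0.034]
orientation: [-2.32, -2.117, 0.001]
contact_force: [-0.6, -0.1, -1.0]
grip_width: 0.0438
```

```bash
python3 plan.py 446 275 33 84.8
```

```text
clock 16.60 tcp [451.9 276.2  34. ] x-yaw 84.76 tilt 0.05 F [-0.6 -0.1 -1. ] w 0.0438
delta tool total mm [-1.7 -5.7  1. ] rot [-0.001 -0.    -0.001] rows 1
[-1.7, -5.7, 1.0] [-0.001, -0.0, -0.001]
```

Call:
play_rows(increments=[[0, 0, -8, 0, 0, 0, 255], [0, 0, -16, 0, 0, 0, 255], [0, 0, -22, 0, 0, 0, 255], [0, 0, -22, 0, 0, 0, 255], [0, 0, -10, 0, 0, 0, 255]])

```text
clock: 17.1
tcp_pos: [0.4518, 0.2767, 0.1146]
orientation: [2.319, 2.119, -0.006]
contact_force: [0.2, 0.0, -1.6]
grip_width: 0.0441
```

```bash
python3 plan.py 635 254.5 100 82.3 9;python3 snap.py 11;python3 - <<'E'
from h import *
f=load("scene11.npz")
c=cv2.resize(f["color"][150:350,230:450],None,fx=3,fy=3,interpolation=cv2.INTER_CUBIC)[:600]
cv2.imwrite("pics/c11.png",c)
E
```

```text
clock 17.10 tcp [451.8 276.7 114.6] x-yaw 84.85 tilt 0.21 F [ 0.2  0.  -1.6] w 0.0441
delta tool total mm [ -5.7 184.5  14.2] rot [-0.002  0.003  0.044] rows 9
[-0.6, 20.5, 1.6] [-0.0, 0.0, 0.005]
[-0.5, 20.5, 1.6] [-0.0, 0.0, 0.005]
[-0.4, 20.5, 1.6] [-0.0, 0.0, 0.005]
[-0.3, 20.5, 1.6] [-0.0, 0.0, 0.005]
[-0.2, 20.5, 1.6] [-0.0, 0.0, 0.005]
[-0.1, 20.5, 1.6] [-0.0, 0.0, 0.005]
[-0.0, 20.5, 1.6] [-0.0, 0.0, 0.005]
[0.1, 20.5, 1.6] [-0.0, 0.0, 0.005]
[0.2, 20.5, 1.6] [-0.0, 0.0, 0.005]
```

View pics/c11.png

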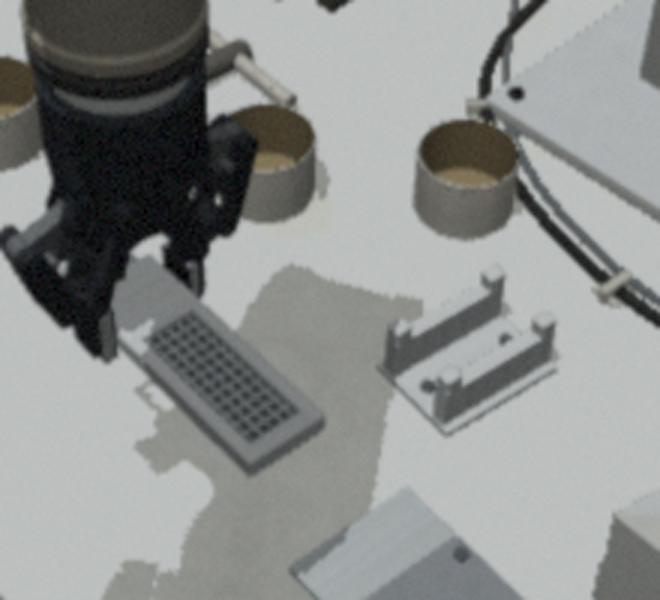

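```bash
python3 - <<'E'
from h import *
f=load("scene11.npz"); P=cloud(f)
m=(f["depth"]>0)&(P[...,2]>.125)&(P[...,2]<.16)&(P[...,0]>.40)&(P[...,0]<.50)&(P[...,1]>.13)&(P[...,1]<.25)
q=P[m]*1000; 
A=np.c_[q[:,:2],np.ones(len(q))]; c,_,_,_=np.linalg.lstsq(A,q[:,2],rcond=None); res=q[:,2]-A@c
k=abs(res)<3; c,_,_,_=np.linalg.lstsq(A[k],q[k,2],rcond=None); print(len(q),"slopes deg",np.degrees(c[:2]),np.median(q[:,2]))
for (u,v) in ((250,462),(323,412)):
    for z in (.1417,.144): print(onplane(f,230+u/3,150+v/3,z)*1000)
print(cv2.minAreaRect(q[k][:,:2].astype(np.float32)))
E
```

```text
1793 slopes deg [ 0.6093566 -2.4874786] 137.86010840653827
[420.55146814 160.76822609 141.7       ]
[419.3908483  159.50982653 144.        ]
[465.20692265 158.21245102 141.7       ]
[463.88397365 156.96334208 144.        ]
((444.7151184082031, 204.304443359375), (94.56069946289062, 47.74745559692383), 86.0601577758789)
```

```bash
python3 - <<'E'
from h import *
for n in("scene11.npz","top11.npz"):
    f=load(n); P=cloud(f)
    m=((f["depth"]>0)&(P[...,2]>.125)&(P[...,2]<.16)&(P[...,0]>.40)&(P[...,0]<.50)&(P[...,1]>.13)&(P[...,1]<.23)).astype(np.uint8)
    m=cv2.erode(m,np.ones((5,5),np.uint8))>0; q=P[m]*1000
    if len(q)<20: print(n,len(q)); continue
    A=np.c_[q[:,:2]-q[:,:2].mean(0),np.ones(len(q))]; c,_,_,_=np.linalg.lstsq(A,q[:,2],rcond=None); print(n,len(q),"slopes",np.degrees(c[:2]),c[2],q[:,:2].mean(0),(q[:,2]-A@c).std())
f=load("top11.npz"); c=cv2.resize(f["color"][150:350,250:500],None,fx=3,fy=3,interpolation=cv2.INTER_CUBIC); cv2.imwrite("pics/c11t.png",c)
E
```

```text
scene11.npz 983 slopes [-3.44928381 -3.63436016] 138.5483978638877 [442.73558413 190.2092862 ] 2.0848086910570367
top11.npz 374 slopes [ 2.45172293 -6.48127131] 140.2121829777937 [444.42686758 179.71516752] 2.355626860837522
```

View pics/c11t.png

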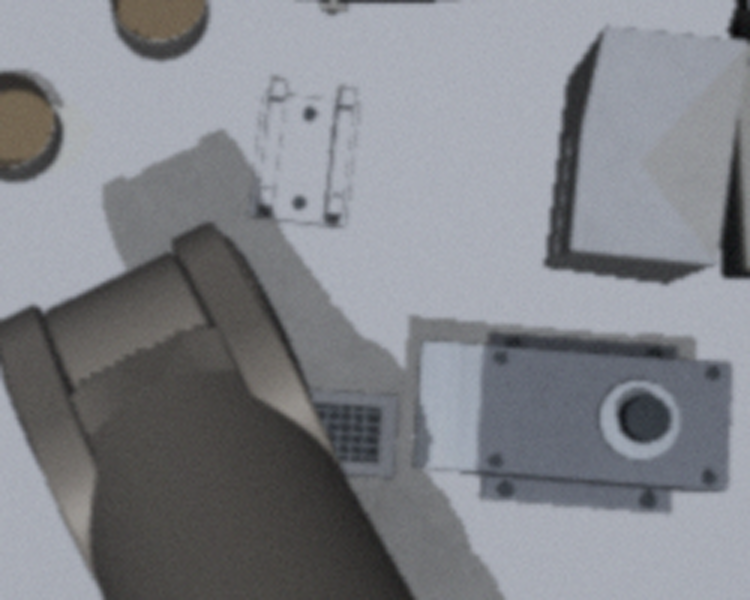

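```bash
python3 - <<'E'
from h import *
def fit(f,b,z0,z1,e=3):
    P=cloud(f); m=((f["depth"]>0)&(P[...,2]>z0)&(P[...,2]<z1)&(P[...,0]>b[0])&(P[...,0]<b[1])&(P[...,1]>b[2])&(P[...,1]<b[3])).astype(np.uint8)
    m=cv2.erode(m,np.ones((e,e),np.uint8))>0; q=P[m]*1000
    for _ in range(4):
        A=np.c_[q[:,:2]-q[:,:2].mean(0),np.ones(len(q))]; c,_,_,_=np.linalg.lstsq(A,q[:,2],rcond=None); s=abs(q[:,2]-A@c); q=q[s<2.5*s.std()+1]
    return len(q),np.degrees(c[:2]),c[2],np.ptp(q,axis=0)
for n in("scene11.npz","top11.npz"):
    f=load(n)
    print(n,"hood",fit(f,(.43,.5,.10,.14),.06,.085),"top",fit(f,(.43,.48,.04,.09),.06,.085))
    print("bench",fit(f,(.52,.56,.15,.25),-.02,.02))
    print("slide",fit(f,(.42,.47,.17,.23),.115,.17,1),fit(f,(.43,.46,.165,.22),.115,.17,1))
f=load("top11.npz")
for (u,v) in ((400,395),(395,478)):
    for z in (.1385,.1417): print(onplane(f,250+u/3,150+v/3,z)*1000)
E
```

```text
scene11.npz hood (803, array([-0.28361374, -1.23085134]), np.float64(71.04560423104742), array([67.00070382, 36.79191473,  5.27012527])) top (865, array([-0.02294106, -0.20930466]), np.float64(71.06054147839923), array([47.43924608, 47.60522985,  5.18662213]))
bench (594, array([-0.41811815, -0.05820341]), np.float64(-1.1128635213141753), array([37.01195179, 93.47598378,  5.41482092]))
slide (958, array([-1.02871699, -1.35427716]), np.float64(137.94656925352922), array([49.71266562, 59.75678591,  8.45375311])) (541, array([-0.68648393, -1.8809784 ]), np.float64(137.0739165657436), array([29.90221965, 54.2563397 ,  7.21114535]))
top11.npz hood (662, array([-0.13987382,  0.97543219]), np.float64(71.45267591262719), array([65.42276822, 36.49992846,  6.49464421])) top (580, array([0.04566448, 0.21912217]), np.float64(71.48153367076273), array([46.40658583, 46.52946191,  6.02996274]))
bench (602, array([-0.41072537,  0.0963327 ]), np.float64(-0.5717923294684528), array([36.2259464 , 82.37216054,  6.17862541]))
slide (429, array([ 2.53733656, -2.90061952]), np.float64(139.7291790559104), array([46.91870422, 38.21497037,  8.70938614])) (350, array([ 1.93947774, -8.04943507]), np.float64(139.33415624441017), array([29.95111434, 39.7735367 , 10.43610451]))
[463.83588345 157.45250086 138.5       ]
[463.65646623 157.79114073 141.7       ]
[417.87890306 161.49005553 138.5       ]
[417.86819573 161.81387338 141.7       ]
```

Call:
play_rows(increments=[[-1, 12, 0, 0, 0, 0.005, 255], [-1, 25, 0, 0, 0.003, 0.005, 255], [-1, 25, 0, 0, 0, 0.005, 255], [-1, 25, 0, 0, 0, 0.005, 255], [-1, 25, 0, 0, 0, 0.005, 255]])

```text
clock: 17.7
tcp_pos: [0.5634, 0.2594, 0.1081]
orientation: [-2.338, -2.091, 0.014]
contact_force: [0.1, 0.6, -0.8]
grip_width: 0.0441
```

```bash
python3 plan.py 634 248.6 100 82.3 3
```

```text
clock 17.70 tcp [563.4 259.4 108.1] x-yaw 83.61 tilt 0.58 F [ 0.1  0.6 -0.8] w 0.0441
delta tool total mm [-2.9 71.4  7.4] rot [-0.01   0.004  0.023] rows 3
[-1.0, 23.8, 2.5] [-0.003, 0.001, 0.008]
[-0.8, 23.8, 2.6] [-0.003, 0.001, 0.008]
[-0.6, 23.8, 2.6] [-0.003, 0.001, 0.008]
```

Call:
play_rows(increments=[[-1, 24, 0, -0.004, 0.001, 0.008, 255], [-1, 24, 0, -0.003, 0.001, 0.008, 255], [0, 12, 0, -0.003, 0, 0.006, 255], [0, 4, 0, 0, 0, 0, 255], [0, 0, 0, 0, 0, 0, 255]])

```text
clock: 18.2
tcp_pos: [0.6324, 0.2437, 0.1004]
orientation: [2.369, 2.059, -0.013]
contact_force: [-0.1, -0.0, -1.7]
grip_width: 0.0446
```

```bash
python3 plan.py 634 248.6 70 82.3
```

```text
clock 18.20 tcp [632.4 243.7 100.4] x-yaw 81.98 tilt 0.52 F [-0.1 -0.  -1.7] w 0.0446
delta tool total mm [ 5.3  1.  30.3] rot [-0.003  0.008 -0.006] rows 1
[5.3, 1.0, 30.3] [-0.003, 0.008, -0.006]
```

Call:
play_rows(increments=[[5, 1, 12, -0.003, 0.008, -0.005, 255], [0, 0, 20, 0, 0, 0, 255], [0, 0, 12, 0, 0, 0, 255], [0, 0, 0, 0, 0, 0, 255], [0, 0, 0, 0, 0, 0, 255]])

```text
clock: 18.7
tcp_pos: [0.6295, 0.2519, 0.0523]
orientation: [-2.358, -2.069, 0.003]
contact_force: [0.6, 0.3, -0.9]
grip_width: 0.0441
```

```bash
python3 plan.py 634 248.6 22 82.3; python3 snap.py 12;python3 - <<'E'
from h import *
f=load("scene12.npz")
c=cv2.resize(f["color"][150:340,280:460],None,fx=3.1,fy=3.1,interpolation=cv2.INTER_CUBIC)[:600]
cv2.imwrite("pics/c12.png",c)
f=load("top12.npz")
c=cv2.resize(f["color"][130:270,290:450],None,fx=4,fy=4,interpolation=cv2.INTER_CUBIC)
cv2.imwrite("pics/c12t.png",c)
E
```

```text
clock 18.70 tcp [629.5 251.9  52.3] x-yaw 82.55 tilt 0.29 F [ 0.6  0.3 -0.9] w 0.0441
delta tool total mm [-2.7  5.  30.2] rot [-0.005 -0.001  0.004] rows 1
[-2.7, 5.0, 30.2] [-0.005, -0.001, 0.004]
```

View pics/c12.png

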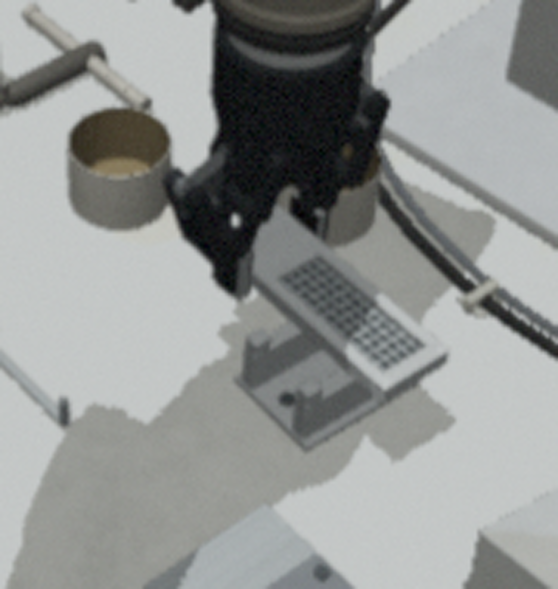

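View pics/c12t.png

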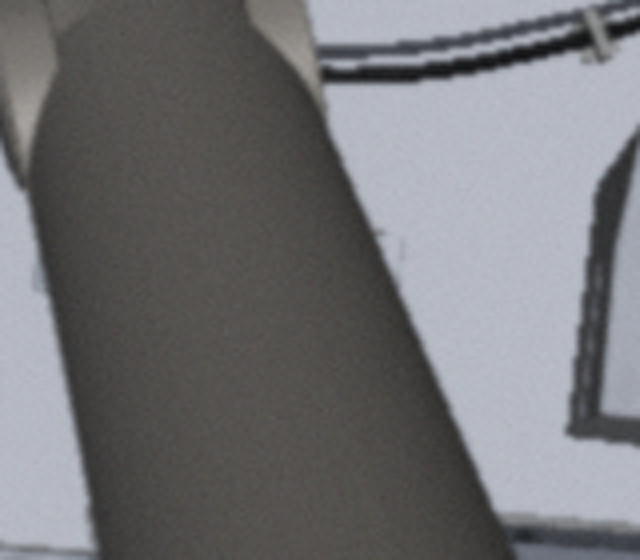

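```bash
python3 - <<'E'
from h import *
f=load("scene12.npz")
u_=np.array([.134,.991]);n_=np.array([.991,-.134]); R=np.array([627.6,200.3])
for z in (.077,.080):
    a=[onplane(f,280+u/3.1,150+v/3.1,z)[:2]*1000 for u,v in((381,386),(447,351))]
    c=sum(a)/2; print(a,np.linalg.norm(a[0]-a[1]),"end: along",(c-R)@u_,"centre along",(c-R)@u_+70,"lat",(c-R)@n_)
P=cloud(f);m=(f["depth"]>0)&(P[...,2]>.066)&(P[...,2]<.09)&(P[...,0]>.58)&(P[...,0]<.68)&(P[...,1]>.1)&(P[...,1]<.22)
q=P[m]; print(m.sum(),np.median(q[:,2])); d=q[:,:2]*1000-R; print(np.percentile(d@u_,[1,99]),np.percentile(d@n_,[2,50,98]))
# width mid lines along slide
for s in range(-60,20,10):
    k=abs(d@u_-s)<4; print(s,np.percentile(d[k]@n_,[3,97]),np.median(q[k,2]))
E
```

```text
[array([594.92258856, 140.22228585]), array([637.49723155, 131.93367871])] 43.373969537179356 end: along -65.17029161107645 centre along 4.8297083889235495 lat -2.6818287625137422
[array([592.79910072, 138.82155042]), array([635.19060375, 130.56859773])] 43.18739118421029 end: along -66.83757139089155 centre along 3.1624286091084457 lat -4.691641364134759
1305 0.07525391316042251
[-67.93169856  18.9890357 ] [-27.97332103  -5.53005867  17.04292034]
-60 [-27.35828896  17.69303269] 0.07835755116704712
-50 [-27.15542765  16.46908467] 0.07580509686676307
-40 [-27.79171522  16.02258607] 0.07547041527365506
-30 [-27.49962918  16.88597304] 0.07479520548998819
-20 [-28.05466813  16.44288261] 0.07491852070143246
-10 [-28.10977085  16.22938434] 0.07484967052672264
0 [-28.03601045  15.84807214] 0.07431650874808782
10 [-28.48149816  15.56685333] 0.07402451866604559
```

Call:
play_rows(increments=[[-2, 5, 0, -0.005, 0.03, 0.004, 255], [0, 0, 0, 0, 0, 0, 255], [0, 0, 5, 0, 0, 0, 255], [0, 0, 0, 0, 0, 0, 255]])

```text
clock: 19.2
tcp_pos: [0.6367, 0.2489, 0.0498]
orientation: [-2.351, -2.052, -0.048]
contact_force: [-0.1, 0.7, -1.0]
grip_width: 0.0442
```

```bash
python3 plan.py 634 248.6 22 82.3; python3 snap.py 13;python3 - <<'E'
from h import *
f=load("scene13.npz")
u_=np.array([.134,.991]);n_=np.array([.991,-.134]); R=np.array([627.6,200.3])
P=cloud(f);m=(f["depth"]>0)&(P[...,2]>.055)&(P[...,2]<.09)&(P[...,0]>.58)&(P[...,0]<.68)&(P[...,1]>.1)&(P[...,1]<.22)
q=P[m]; print(m.sum(),np.median(q[:,2])); d=q[:,:2]*1000-R; print(np.percentile(d@u_,[1,99]),np.percentile(d@n_,[2,50,98]))
for s in range(-60,20,10):
    k=abs(d@u_-s)<4; print(s,np.percentile(d[k]@n_,[3,97]),np.median(q[k,2]))
E
```

```text
clock 19.20 tcp [636.7 248.9  49.8] x-yaw 82.23 tilt 2.11 F [-0.1  0.7 -1. ] w 0.0442
delta tool total mm [-1.6 -2.8 27.8] rot [ 0.005 -0.036 -0.001] rows 1
[-1.6, -2.8, 27.8] [0.005, -0.036, -0.001]
1373 0.07009102771152032
[-70.55734855  19.30551098] [-21.06996143   1.40694749  24.14050138]
-60 [-20.82234085  23.37350505] 0.07181169402206289
-50 [-20.37865337  23.82995625] 0.06969028550823475
-40 [-20.45545686  23.77901715] 0.06944053100087189
-30 [-20.84584227  23.25127623] 0.0699066656873894
-20 [-20.88832504  22.67406602] 0.06975870739553003
-10 [-20.65673952  22.74837316] 0.07032300098692224
0 [-20.55877161  22.33605952] 0.06982940410477306
10 [-20.41799573  22.41206888] 0.06980267383212146
```

Call:
play_rows(increments=[[0, -1.5, 6, 0.003, 0, 0, 255], [0, 0, 7, 0, 0, 0, 255], [0, 0, 5, 0, 0, 0, 255], [0, 0, 0, 0, 0, 0, 255]])

```text
clock: 19.7
tcp_pos: [0.6351, 0.251, 0.0304]
orientation: [-2.348, -2.052, -0.045]
contact_force: [-0.2, -0.4, -1.9]
grip_width: 0.0448
```

```bash
python3 plan.py 635 248.6 22 82.3
```

```text
clock 19.70 tcp [635.1 251.   30.4] x-yaw 82.32 tilt 2.11 F [-0.2 -0.4 -1.9] w 0.0448
delta tool total mm [-2.7  0.2  8.3] rot [ 0.002 -0.037  0.   ] rows 1
[-2.7, 0.2, 8.3] [0.002, -0.037, 0.0]
```

Call:
play_rows(increments=[[-1, 0, 2, 0, 0, 0, 255], [0, 0, 2, 0, 0, 0, 255], [0, 0, 0, 0, 0, 0, 255]])

```text
clock: 20.0
tcp_pos: [0.6348, 0.2501, 0.0255]
orientation: [-2.348, -2.053, -0.044]
contact_force: [-0.1, 0.8, -1.2]
grip_width: 0.0446
```

Call:
play_rows(increments=[[0, 0, 1, 0, 0, 0, 255], [0, 0, 0, 0, 0, 0, 255]])

```text
clock: 20.2
tcp_pos: [0.635, 0.2501, 0.0247]
orientation: [-2.348, -2.052, -0.044]
contact_force: [-0.1, 0.5, -2.1]
grip_width: 0.0443
```

```bash
python3 plan.py 635 248.6 22 82.3; python3 snap.py 14;python3 - <<'E'
from h import *
f=load("scene14.npz")
c=cv2.resize(f["color"][180:340,290:460],None,fx=3.5,fy=3.5,interpolation=cv2.INTER_CUBIC)
cv2.imwrite("pics/c14.png",c)
E
```

```text
clock 20.20 tcp [635.  250.1  24.7] x-yaw 82.32 tilt 2.09 F [-0.1  0.5 -2.1] w 0.0443
delta tool total mm [-1.6  0.2  2.6] rot [ 0.001 -0.036  0.   ] rows 1
[-1.6, 0.2, 2.6] [0.001, -0.036, 0.0]
```

View pics/c14.png

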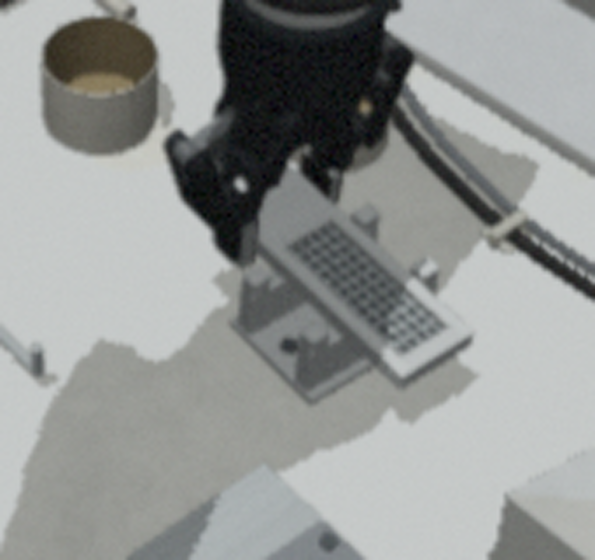

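Call:
play_rows(increments=[[0, 0, 1, 0, 0, 0, 255], [0, 0, 1, 0, 0, 0, 255]])

```text
clock: 20.5
tcp_pos: [0.6354, 0.2503, 0.0231]
orientation: [-2.348, -2.053, -0.046]
contact_force: [-0.6, 0.0, -1.4]
grip_width: 0.0444
```

Call:
play_rows(increments=[[0, 0, 1, 0, 0, 0, 255], [0, 0, 0, 0, 0, 0, 255]])

```text
clock: 20.7
tcp_pos: [0.6354, 0.2503, 0.0219]
orientation: [-2.348, -2.053, -0.046]
contact_force: [-0.3, -0.5, -1.4]
grip_width: 0.0444
```

Call:
play_rows(increments=[[0, 0, 1, 0, 0, 0, 255], [0, 0, 0, 0, 0, 0, 255]])

```text
clock: 20.9
tcp_pos: [0.6355, 0.2504, 0.0211]
orientation: [-2.348, -2.053, -0.046]
contact_force: [-1.5, -0.5, 1.1]
grip_width: 0.0442
```

Call:
play_rows(increments=[[0, 0, 1, 0, 0, 0, 255], [0, 0, 0, 0, 0, 0, 255]])

```text
clock: 21.1
tcp_pos: [0.6356, 0.2505, 0.0209]
orientation: [-2.348, -2.052, -0.046]
contact_force: [-0.6, -0.3, 1.9]
grip_width: 0.044
```

```bash
python3 snap.py 15; python3 - <<'E'
from h import *
f=load("scene15.npz")
u_=np.array([.134,.991]);n_=np.array([.991,-.134]); R=np.array([627.6,200.3])
P=cloud(f);m=(f["depth"]>0)&(P[...,2]>.039)&(P[...,2]<.07)&(P[...,0]>.58)&(P[...,0]<.68)&(P[...,1]>.1)&(P[...,1]<.22)
q=P[m]; print(m.sum(),np.median(q[:,2])); d=q[:,:2]*1000-R; print(np.percentile(d@u_,[1,99]))
for s in range(-60,20,10):
    k=(abs(d@u_-s)<4)&(abs(d@n_)<15); print(s,np.median(q[k,2]))
E
```

```text
1236 0.042450174600376644
[-69.14801923  21.34497097]
-60 0.044234627753130695
-50 0.04078221520543973
-40 0.04095914876359985
-30 0.041413857812579
-20 0.041206344238525205
-10 0.04147885293156772
0 0.04093445069365875
10 0.041040083041941455
```

Call:
play_rows(increments=[[0, 0, 0.7, 0, 0, 0, 255], [0, 0, 0, 0, 0, 0, 255]], force=20)

```text
clock: 21.4
tcp_pos: [0.6355, 0.2505, 0.0209]
orientation: [-2.348, -2.052, -0.046]
contact_force: [-2.3, -0.1, 2.7]
grip_width: 0.0443
```

Call:
play_rows(increments=[[0, 0, 0, 0, 0, 0, 115], [0, 0, 0, 0, 0, 0, 110], [0, 0, 0, 0, 0, 0, 95], [0, 0, 0, 0, 0, 0, 80], [0, 0, 0, 0, 0, 0, 60]])

```text
clock: 21.9
tcp_pos: [0.6362, 0.2507, 0.0203]
orientation: [-2.348, -2.053, -0.048]
contact_force: [0.1, 0.2, -0.2]
grip_width: 0.0654
```

```bash
python3 plan.py 635 250 100 82.3; python3 snap.py 16;python3 - <<'E'
from h import *
f=load("scene16.npz")
c=cv2.resize(f["color"][180:340,290:460],None,fx=3.5,fy=3.5,interpolation=cv2.INTER_CUBIC)
cv2.imwrite("pics/c16.png",c)
E
```

```text
clock 21.90 tcp [636.2 250.7  20.3] x-yaw 82.33 tilt 2.17 F [ 0.1  0.2 -0.2] w 0.0654
delta tool total mm [  2.2  -0.8 -79.7] rot [ 0.003 -0.038  0.001] rows 2
[1.1, -0.4, -39.9] [0.002, -0.019, 0.0]
[0.4, -0.5, -39.9] [0.002, -0.019, 0.0]
```

View pics/c16.png

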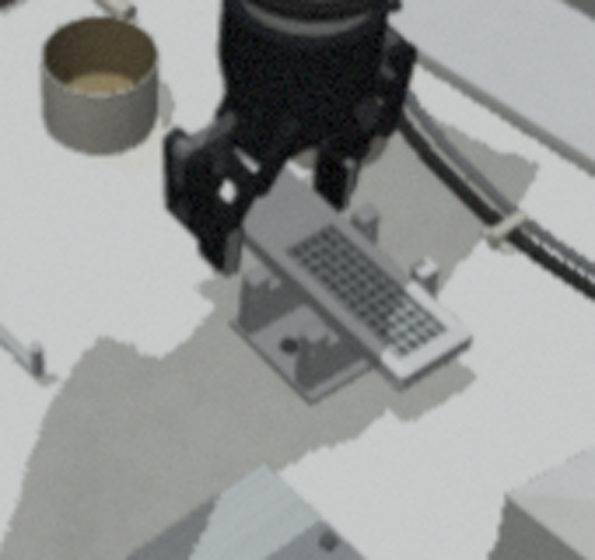

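Call:
play_rows(increments=[[0, 0, -8, 0, -0.02, 0, 40], [0, 0, -20, 0, -0.018, 0, 40], [0, 0, -35, 0, 0, 0, 40], [0, 0, -40, 0, 0, 0, 40], [0, 0, -30, 0, 0, 0, 0]])

```text
clock: 22.5
tcp_pos: [0.6325, 0.2499, 0.1541]
orientation: [2.362, 2.065, -0.018]
contact_force: [0.4, -0.9, 0.1]
grip_width: 0.0842
```

Call:
play_rows(increments=[[40, -20, 0, 0, 0, 0, 0], [45, -30, 0, 0, 0, 0, 0], [45, -40, 0, 0, 0, 0, 0], [45, -40, 0, 0, 0, 0, 0], [20, -20, 0, 0, 0, 0, 0]])

```text
clock: 23.0
tcp_pos: [0.5272, 0.4489, 0.1633]
orientation: [2.369, 2.042, 0.004]
contact_force: [-0.4, 1.2, -0.4]
grip_width: 0.0858
```

```bash
python3 snap.py 17; python3 - <<'E'
from meas import *
for n in("scene17.npz","top17.npz"):
    f=load(n); R,b=rect(f,(.57,.68,.1,.30),.037,.055,.046); print(n,R)
    P=cloud(f); m=(f["depth"]>0)&(P[...,2]>.03)&(P[...,2]<.055)&(P[...,0]>.61)&(P[...,0]<.645)&(P[...,1]>.14)&(P[...,1]<.265); print(np.median(P[m][:,2]))
f=load("top17.npz"); a=cv2.resize(f["color"][160:320,210:430],None,fx=3.5,fy=3.5,interpolation=cv2.INTER_CUBIC); cv2.imwrite("pics/c17t.png",a)
f=load("scene17.npz"); a=cv2.resize(f["color"][180:350,230:460],None,fx=3.4,fy=3.4,interpolation=cv2.INTER_CUBIC); cv2.imwrite("pics/c17.png",a)
print("handle",rect(f,(.45,.56,.3,.5),.024,.036,.030)[0])
E
```

```text
scene17.npz ((633.5675048828125, 209.4398193359375), (166.3240966796875, 66.68009948730469), 82.61622619628906)
0.042311480609663166
top17.npz ((628.6278076171875, 217.07965087890625), (165.67149353027344, 47.6942024230957), 82.58863067626953)
0.042685858925738396
handle ((505.14678955078125, 399.8946533203125), (92.95380401611328, 22.51768684387207), 85.23603057861328)
```

View pics/c17t.png

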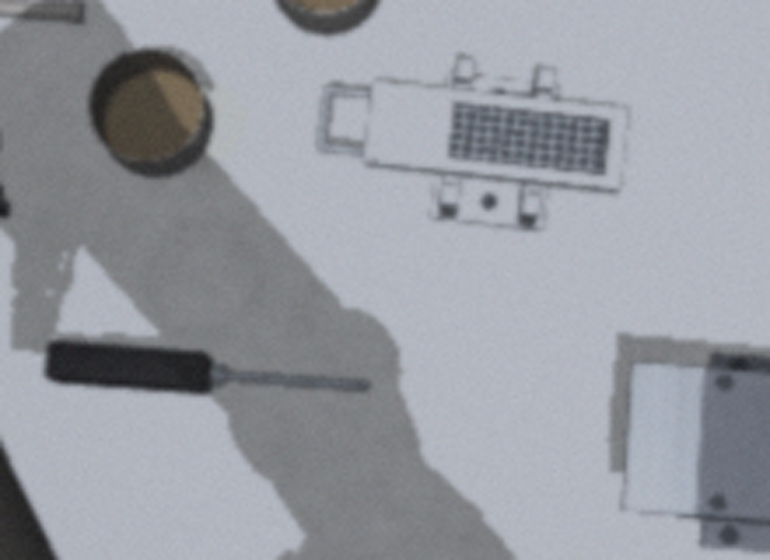

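View pics/c17.png

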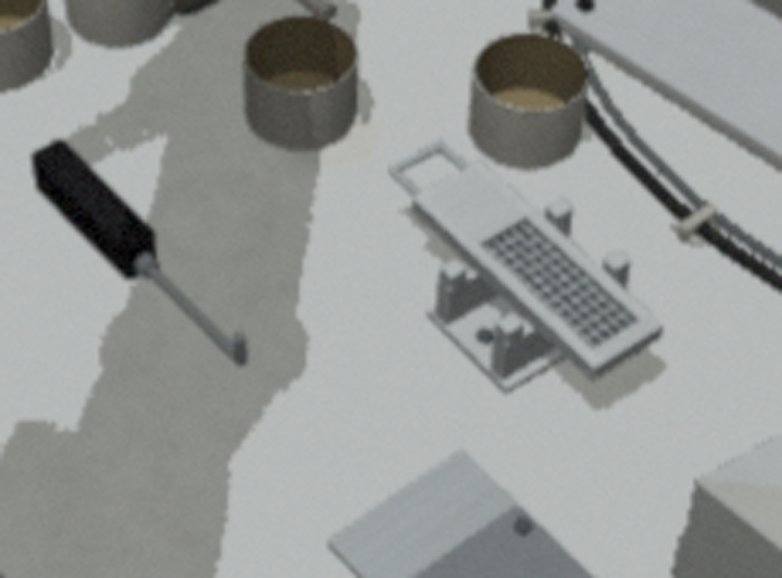

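Call:
play_rows(increments=[[0, 0, 0, 0, 0, 0, 0], [0, 0, 0, 0, 0, 0, 0], [0, 0, 0, 0, 0, 0, 0]])

```text
clock: 23.4
tcp_pos: [0.5266, 0.4496, 0.1641]
orientation: [2.364, 2.045, 0.004]
contact_force: [-0.6, 0.3, -0.1]
grip_width: 0.0857
```

```bash
python3 -c "
from bench import r
print(r.get_obs()['clock'],r.hand_in())"
```

```text
the job is handed in; nothing more can be done
23.4 None
```

The slide is on the cleaning rest, mesh up, and the job was handed in at 23.4 s; no verdict was reported.

**What I did:** I drew the slide about 70 mm out of the mouth with the hook and laid the hook flat near where it started. Then I gripped the slide, drew it straight out and lowered it onto the two bars.

**One bind on the way:** early in the draw the slide caught in the channel. The wrist read about 16 N along the pull and 13 N upward, with about 1° of tilt. I eased off, levelled the tool and raised it about 0.5 mm. After that it came out with almost no resistance. I could not read the force between slide and housing directly.

**Last checks:**
- **Slide on the rest:** the top camera puts its centre about 1.4 mm lengthwise and 1 mm sideways from the rest's centre. It is aligned to within 0.5° and sits between the ears.
- **Hook:** lying flat at about y = 0.40 m, well clear of the mouth.
- **Arm:** about 160 mm up, clear of the bench, with no contact force.
- **Bystanders:** I never moved near the V block or any cup, but I did not re-measure their positions at the end.

**Where readings disagreed:**
- The two cameras differed by about 4 mm in y. I worked with offsets measured within one camera.
- Depth put the slide's top at 42–44 mm instead of the expected 46 mm, probably from the mesh window and a camera offset of about 1 mm.
- The scene camera's outline of the seated slide came out too wide (67 mm instead of 46 mm), probably because it merged with an ear. I used the top camera's figures for the final position.

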